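# Change the batch on a tilt-deck blood tube mixer

### The arm

A 6-joint arm with a two-finger parallel gripper is mounted at the origin on the work surface. World frame = base frame: x ahead of the robot, y to its left, z up, the work surface at z = 0. Lengths are in m, angles in degrees, forces in N, time in s.
With the tool pointing down it reaches from about 0.4 to 0.825 m from the base axis. Payload 7 kg.
Tool frame: the origin (TCP) lies between the finger pads; the fingertips stand 25 mm ahead of it and the grasp point (between the pads) lies 6 mm ahead of it; z points along the fingers, y is the line along which they close (so a half turn about z gives the same grasp; the last joint's range is limited). The gripper opens to 88 mm and grips with 3 to 60 N. Pads are 19 mm wide; open, the fingers measure 130 mm over their backs; the gripper's body (78 mm by 193 mm) begins 47 mm behind the grasp point.
Start: joints at [87.21, 20.546, 0.682, 0, -70.136, -16.507], TCP at [0.223, 0.637, 0.252] pointing down, gripper open.
Joint ranges: [-176.03, 176.03], [-82.01, 121.73], [-58.28, 71.71], [-173.87, 95.51], [-174.79, -0.11], [-173.66, 173.66]. Speed limits (degrees/s): [136.94, 136.94, 172.46, 180, 180, 180].

### API

Orientations are given as [roll, pitch, yaw] about the fixed x, y, z axes, in that order (R = Rz(yaw) Ry(pitch) Rx(roll)).
In Python, from plant import ctrl, imaging, order gives the robot as it stands (ctrl), with the cameras (imaging) and the job (order).
- The arm moves only by the tool drive_effector, called by a JSON object that holds its "fn" and its "kwargs". Schema: {"type":"object","properties":{"plan":{"type":"array","items":{"type":"array","items":{"type":"array","items":{"type":"number"},"minItems":5,"maxItems":5},"minItems":1,"maxItems":8},"minItems":1,"maxItems":1},"only":{"type":"string"},"quiet":{"type":"boolean"},"lines":{"type":"string"}},"required":["plan"],"additionalProperties":false}. plan is a list that holds a single list of rows (three levels of brackets), with 1 to 8 rows, each of 5 numbers: dx, dy, dz in fractions of the full range, 1 being 0.6 m, then a turn about the tool's z in shares of 120 degrees (1.0 is 120 degrees), then the finger opening in m; each row is the pose to reach, as a shift and turn from the pose commanded when the call began, along the tool's axes at that moment; what a row does not reach only later rows make up. A row lasts 1/8 s, in which the tool goes at most 0.0625 m and 10.7 degrees, less where a joint would pass 70% of its speed; a pose out of reach is approached as far as the arm can. The fingers move at their own pace and stop on an object; the grip force is fixed at half the most. Time passes only in rows, so rows that do not move let the fingers close. The tool returns the time, the measured TCP pose, the force, the opening and the grip force at its end. only (a regular expression) keeps the lines of the reply that match it, lines (a string "A,B") keeps lines A to B, and quiet returns only ok. A shift or turn number past 1, either way, is cut back to 1. Input that does not fit is refused with a message, and nothing moves.
- ctrl.get_obs(): the state, without advancing time (a new reading comes with each control period).
- imaging.snapshot(name): name is "scene" or "top" or "wrist"; returns a dict with "frame" (480x640x3 uint8, red, green, blue), "z_map" (480x640 float32, m along the optical axis (not along the pixel's ray), 0 where there is no reading), "fovy" (degrees; the focal length in pixels is half the picture's height over the tangent of half this angle, whatever the lens; pixels are square), "cx", "cy" (the principal point, pixels), "R" (3x3) and "t" (3): a world point X has camera coordinates R X + t; the wrist camera has in their place "T_tool_cam" (4x4, takes a point from camera to tool coordinates, whose origin is the TCP and whose axes are the flange's). Camera axes: x right, y down, z forward; pixel columns grow to the right and rows downward; lengths in m; the calibration is good to about 2 mm. A picture is of the moment at which its call begins: read the wrist's pose just before it.
- order.close_job(): hands the job in; it is judged then, once.
The state is a dict: "clock": time; "joint_pos": joint angles; "qvel": joint speeds; "tau": joint torques, N m; "tool_pos": TCP position; "orientation": TCP orientation; "force": force on the tool from outside, world axes, zero at the start; "moment": the same for the moment, N m; "opening": finger opening in m; "gripper_force": force on a finger pad.
Only numpy, scipy, OpenCV 4.12 (cv2) and the standard library are available. Lean on these libraries where they do the work, as an engineer would, in place of code of your own. Each camera call takes 0.05 s, during which the arm holds its last target. There are 200 camera calls.

### The job

Change the batch on the tube mixer. Pull up the red index knob and twist it into its rest notch so that it stays retracted by itself, and bring the deck down level against its stop; then lift the blue carriers of mixed tubes off into the white tray, standing flat, and set every white carrier from the grey mat fully down on a free pair of deck pegs. Only when all are seated, swing the deck back up to its full mixing tilt and turn the knob back so that its pin drops home and locks the deck; leave the other things on the bench where they are.

Things in the scene. Friction and masses are not known exactly. Their poses are not given: they have to be found in the camera images.
- mixer: Tube mixer, fixed to the bench, turned at most 0.15 rad from square: white base 250 x 230 x 50 mm (50 mm high), deck above it, index plunger on a bracket at its +y side. Origin: centre of the base's underside on the bench; x points away from the robot's side (front is -x), y along the deck's hinge, z up.
- deck (a joint): Tilt of the deck about its horizontal hinge (rad). 0: full mixing tilt against its stop (0.45 rad from level, front edge and handle high, back low); 0.45: level, at the other stop. Friction keeps it where it is left; about 5 N at the handle moves it. The home index pin locks it at 0 (0.03 rad of play); with the deck elsewhere a lowered pin only rests on the sector's rim.
- deck_hinge (a point): Point on the hinge axis in the middle of the deck, 85 mm above the bench. Its axes turn with the deck: x from front to back along the plate, y along the hinge, z square to the plate. The axis is the line along y.
- deck_handle (a point): Middle of the deck's front handle: black bar 11 mm thick, 100 mm long, along the hinge direction. In the deck's axes it lies 125 mm in front of and 60 mm above the hinge axis; the deck's edge is 30 mm behind it and 27 mm lower. It is 193 mm above the bench at mixing tilt, 145 mm when level.
- index_pull (a joint): Lift of the index pin (m). 0: home, pin in the sector's notch; the spring pulls it down with 5 N at 0 and 9.5 N at the end of its travel, 0.018. Twisting is possible only above about 0.0145 (otherwise the cross pin stands in its deep slot). Let down in the rest notch it stays at about 0.011, clear of the sector.
- index_turn (a joint): Twist of the knob (rad), counterclockwise from above positive, -0.03 to 1.37 between stops. 0: cross pin over the deep slot, the pin can drop home. 1.31 (75 degrees): cross pin over the rest notch, 3.5 mm deep; it keeps the pin retracted and the knob from turning back unless it is lifted again. Each takes about 0.15 rad of error.
- index_knob (a point): Red T-knob of the vertical index plunger: a bar 36 mm long, 14 mm thick, 22 mm high. The point lies on the plunger's axis 8 mm below the knob's top (192 mm above the bench when home) and rises and turns with it: x along the bar, y across its 14 mm thickness. Free space of 11 mm under the bar, then a notched brass collar of 28 mm diameter. In the mixer's frame the axis is at x 0, y 118 mm.
- station_1 (a point): Deck station 1 (front row): point on the deck's surface midway between two steel pegs, 8 mm thick with round tips, 20 mm tall, 80 mm apart along y. Axes as the deck's. Rows are 58 mm apart. The surface is 118 mm above the bench when level.
- station_2 (a point): Deck station 2 (middle row): point on the deck's surface midway between two steel pegs, 8 mm thick with round tips, 20 mm tall, 80 mm apart along y. Axes as the deck's. Rows are 58 mm apart. The surface is 118 mm above the bench when level.
- station_3 (a point): Deck station 3 (back row): point on the deck's surface midway between two steel pegs, 8 mm thick with round tips, 20 mm tall, 80 mm apart along y. Axes as the deck's. Rows are 58 mm apart. The surface is 118 mm above the bench when level.
- tray: White open tray, fixed to the mat: 160 (x) x 140 (y) x 26 mm outside, walls and floor 4 mm. Origin: centre of its underside. Takes two carriers side by side in x.
- mat: Grey bench mat, fixed, 250 (x) x 310 (y) x 4 mm. Origin: centre of its underside. Tray on its +y half, white carriers on its -y half.
- fresh_1: White carrier waiting on the mat (two or three of the three are there), 110 g: plate 46 (x) x 110 (y) x 8 mm with a 13 mm square through-hole at y = +40 and -40 mm for the pegs, two purple-capped tubes lying along y up to 23 mm high, and a central grip: bar 34 (x) x 14 (y) mm from 34 to 60 mm above the underside, on a 12 mm neck. Origin: centre of the underside. Either way round fits.
- fresh_2: White carrier waiting on the mat (two or three of the three are there), 110 g: plate 46 (x) x 110 (y) x 8 mm with a 13 mm square through-hole at y = +40 and -40 mm for the pegs, two purple-capped tubes lying along y up to 23 mm high, and a central grip: bar 34 (x) x 14 (y) mm from 34 to 60 mm above the underside, on a 12 mm neck. Origin: centre of the underside. Either way round fits.
- fresh_3: White carrier waiting on the mat (two or three of the three are there), 110 g: plate 46 (x) x 110 (y) x 8 mm with a 13 mm square through-hole at y = +40 and -40 mm for the pegs, two purple-capped tubes lying along y up to 23 mm high, and a central grip: bar 34 (x) x 14 (y) mm from 34 to 60 mm above the underside, on a 12 mm neck. Origin: centre of the underside. Either way round fits.
- mixed_1: Blue carrier of mixed tubes on station 1 (one or two of the three are there), same shape and size as the white ones. Origin: centre of the underside, z up through the grip.
- mixed_2: Blue carrier of mixed tubes on station 2 (one or two of the three are there), same shape and size as the white ones. Origin: centre of the underside, z up through the grip.
- mixed_3: Blue carrier of mixed tubes on station 3 (one or two of the three are there), same shape and size as the white ones. Origin: centre of the underside, z up through the grip.
- media_bottle: Clear bottle with blue cap, 70 mm diameter, 150 mm high, at the left. Leave alone.
- timer: White bench timer, 55 x 70 x 18 mm. Leave alone.
- marker: Black and white marker pen lying on the bench, 125 mm long. Leave alone.

How it is judged (in metres and radians):
On the way, in this order (a step that is already met when the one before it is completed fails the run):
1. the index knob is lifted and twisted into its rest notch and stays retracted with the fingers off it, the deck still at mixing tilt (value of joint index_pull between 0.0085 and 0.013 m and value of joint index_turn above 1.1 rad and contact force between the fingers and index_turn below 0.1 N and value of joint deck below 0.05 rad), for 0.2 s.
2. the deck is brought down level against its stop, plunger still parked (value of joint index_pull above 0.0085 m and value of joint index_turn above 1.1 rad and value of joint deck above 0.4 rad), for 0.2 s.
3. with the deck level and the plunger parked, all blue carriers stand flat in the tray and all white carriers are fully down on deck pegs, let go (all of step 2 and ((distance between fresh_1 and station_1 below 0.007 m and angle between the z axis of fresh_1 and the z axis of station_1, either way round below 0.08 rad) or (distance between fresh_1 and station_2 below 0.007 m and angle between the z axis of fresh_1 and the z axis of station_1, either way round below 0.08 rad) or (distance between fresh_1 and station_3 below 0.007 m and angle between the z axis of fresh_1 and the z axis of station_1, either way round below 0.08 rad)) and ((distance between fresh_2 and station_1 below 0.007 m and angle between the z axis of fresh_2 and the z axis of station_1, either way round below 0.08 rad) or (distance between fresh_2 and station_2 below 0.007 m and angle between the z axis of fresh_2 and the z axis of station_1, either way round below 0.08 rad) or (distance between fresh_2 and station_3 below 0.007 m and angle between the z axis of fresh_2 and the z axis of station_1, either way round below 0.08 rad)) and ((distance between fresh_3 and station_1 below 0.007 m and angle between the z axis of fresh_3 and the z axis of station_1, either way round below 0.08 rad) or (distance between fresh_3 and station_2 below 0.007 m and angle between the z axis of fresh_3 and the z axis of station_1, either way round below 0.08 rad) or (distance between fresh_3 and station_3 below 0.007 m and angle between the z axis of fresh_3 and the z axis of station_1, either way round below 0.08 rad)) and x of mixed_1 in the frame of tray between -0.06 and 0.06 m and y of mixed_1 in the frame of tray between -0.03 and 0.03 m and z of each of mixed_1, mixed_2, mixed_3 in the frame of tray below 0.012 m and angle between each of mixed_1, mixed_2, mixed_3's own z axis and vertical below 0.12 rad and x of mixed_2 in the frame of tray between -0.06 and 0.06 m and y of mixed_2 in the frame of tray between -0.03 and 0.03 m and x of mixed_3 in the frame of tray between -0.06 and 0.06 m and y of mixed_3 in the frame of tray between -0.03 and 0.03 m and contact force between the fingers and fresh_1 below 0.1 N and contact force between the fingers and fresh_2 below 0.1 N and contact force between the fingers and fresh_3 below 0.1 N and contact force between the fingers and mixed_1 below 0.1 N and contact force between the fingers and mixed_2 below 0.1 N and contact force between the fingers and mixed_3 below 0.1 N), for 0.3 s.
4. the deck is swung back to its full mixing tilt, plunger still parked (value of joint index_pull above 0.0085 m and value of joint index_turn above 1.1 rad and value of joint deck below 0.05 rad), for 0.2 s.
At the end, for the whole second after the job is handed in: Deck at full mixing tilt (within 0.05 rad), index pin home (3 mm) with the knob within 0.3 rad of home, every white carrier within 7 mm of a station point and square to the deck (0.08 rad), every blue carrier flat inside the tray, all at rest (value of joint index_pull below 0.003 m and value of joint index_turn below 0.3 rad and value of joint deck below 0.05 rad and ((distance between fresh_1 and station_1 below 0.007 m and angle between the z axis of fresh_1 and the z axis of station_1, either way round below 0.08 rad) or (distance between fresh_1 and station_2 below 0.007 m and angle between the z axis of fresh_1 and the z axis of station_1, either way round below 0.08 rad) or (distance between fresh_1 and station_3 below 0.007 m and angle between the z axis of fresh_1 and the z axis of station_1, either way round below 0.08 rad)) and ((distance between fresh_2 and station_1 below 0.007 m and angle between the z axis of fresh_2 and the z axis of station_1, either way round below 0.08 rad) or (distance between fresh_2 and station_2 below 0.007 m and angle between the z axis of fresh_2 and the z axis of station_1, either way round below 0.08 rad) or (distance between fresh_2 and station_3 below 0.007 m and angle between the z axis of fresh_2 and the z axis of station_1, either way round below 0.08 rad)) and ((distance between fresh_3 and station_1 below 0.007 m and angle between the z axis of fresh_3 and the z axis of station_1, either way round below 0.08 rad) or (distance between fresh_3 and station_2 below 0.007 m and angle between the z axis of fresh_3 and the z axis of station_1, either way round below 0.08 rad) or (distance between fresh_3 and station_3 below 0.007 m and angle between the z axis of fresh_3 and the z axis of station_1, either way round below 0.08 rad)) and x of mixed_1 in the frame of tray between -0.06 and 0.06 m and y of mixed_1 in the frame of tray between -0.03 and 0.03 m and z of each of mixed_1, mixed_2, mixed_3 in the frame of tray below 0.012 m and angle between each of mixed_1, mixed_2, mixed_3's own z axis and vertical below 0.12 rad and x of mixed_2 in the frame of tray between -0.06 and 0.06 m and y of mixed_2 in the frame of tray between -0.03 and 0.03 m and x of mixed_3 in the frame of tray between -0.06 and 0.06 m and y of mixed_3 in the frame of tray between -0.03 and 0.03 m and linear speed of each of fresh_1, fresh_2, fresh_3, mixed_1, mixed_2, mixed_3 below 0.02 m/s); the robot touches nothing.
It fails at once if the bottle is pushed more than 3 cm from its place (distance of media_bottle from where it was at the start of the episode above 0.03 m).
It fails at once if the timer is pushed more than 3 cm from its place (distance of timer from where it was at the start of the episode above 0.03 m).
It fails at once if the marker pen is pushed more than 3 cm from its place (distance of marker from where it was at the start of the episode above 0.03 m).
Of fresh_1, fresh_2, fresh_3 only 2 to 3 are there at a start; the rules pass over those that are not, and their reading is None.
Of mixed_1, mixed_2, mixed_3 only 1 to 2 are there at a start; the rules pass over those that are not, and their reading is None.
At some moment in a run one of fresh_1, fresh_2, fresh_3 may be knocked a few centimetres aside while the robot is not near it.
It also fails if it takes over 210 s, if anything falls off the work surface, if the arm or the gripper's body presses on something with over 40 N, if the wrist force passes 120 N, or if a joint passes its speed limit or range.

## Working session

There is one attempt and no reset: what is moved stays moved. The work goes in short steps, Python scripts to look and compute and a tool call to move; the robot and the scene stay as the last step left them, time stands still between calls to the robot, and variables do not carry over. Pictures are saved under pics/ and viewed, at most 14 in all, crops included, and the job is handed in when it is done.

```bash
ls; mkdir -p pics; cat > h.py <<'E'
import numpy as np, cv2
from plant import ctrl, imaging, order
from scipy.spatial.transform import Rotation as Ro
def snap(n):
    o=ctrl.get_obs(); s=imaging.snapshot(n)
    if 'T_tool_cam' in s:
        T=np.eye(4);T[:3,:3]=Ro.from_euler('xyz',o['orientation'],degrees=True).as_matrix();T[:3,3]=o['tool_pos']
        W=T@np.array(s['T_tool_cam']);s['Rwc']=W[:3,:3];s['c']=W[:3,3]
    else:
        R=np.array(s['R']);s['Rwc']=R.T;s['c']=-R.T@np.array(s['t'])
    s['f']=240/np.tan(np.radians(s['fovy']/2)); return s
def cloud(s):
    v,u=np.mgrid[0:480,0:640];z=s['z_map'];d=np.stack([(u-s['cx'])/s['f']*z,(v-s['cy'])/s['f']*z,z],-1)
    return d@s['Rwc'].T+s['c']
def ray(s,u,v,h):
    d=s['Rwc']@np.array([(u-s['cx'])/s['f'],(v-s['cy'])/s['f'],1]);return s['c']+d*(h-s['c'][2])/d[2]
def save(s,n): cv2.imwrite('pics/'+n,s['frame'][:,:,::-1])
E
python3 - <<'E'
from h import *
o=ctrl.get_obs();print(o)
for n in('scene','top','wrist'):
    s=snap(n);save(s,n+'0.png');print(n,s['c'],s['f'],s['Rwc'].round(2).tolist(),s['cx'],s['cy'],(s['z_map']>0).mean())
E
```

```text
pics
plant.py
{'clock': 0.0, 'joint_pos': array([ 8.72098799e+01,  2.05918817e+01,  6.32886620e-01, -1.92368947e-02,
       -7.01376478e+01, -1.65051545e+01]), 'qvel': array([ 0.04796837, -0.01866776,  0.0452431 , -0.0601789 ,  0.06988392,
        0.02835659]), 'tau': array([-4.70285122e-04, -5.82717669e+01,  2.93054473e+01,  6.99723065e+00,
        6.97717478e-03, -1.59897422e-04]), 'tool_pos': array([0.22294228, 0.63662796, 0.25061367]), 'orientation': array([ 1.79902201e+02, -1.01202741e-02, -1.93018172e+01]), 'force': array([-0.29586446,  0.07068185,  0.15917519]), 'moment': array([-0.0328743 ,  0.01886893, -0.00090508]), 'gripper_force': 0.0, 'opening': 0.08757724386167502}
scene [ 1.08001411 -0.67294563  0.71987027] 472.6286587263438 [[0.84, 0.3, -0.45], [0.54, -0.43, 0.73], [0.02, -0.85, -0.52]] 320.5201508180043 236.27442974706923 0.995986328125
top [0.40974236 0.12798706 0.98696926] 482.05925633566426 [[-0.06, -0.98, 0.2], [-1.0, 0.06, -0.01], [0.0, -0.2, -0.98]] 316.5498170308903 240.8712284930157 0.9958203125
wrist [0.30011626 0.61154709 0.38413867] 388.3037871513219 [[-0.33, -0.9, -0.28], [-0.94, 0.32, 0.1], [0.0, 0.3, -0.95]] 326.09986114781634 242.10031442856396 0.9958561197916667
```

View pics/top0.png

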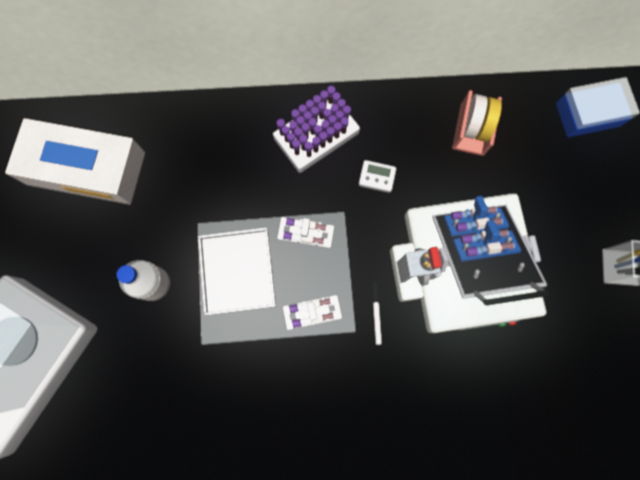

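View pics/scene0.png

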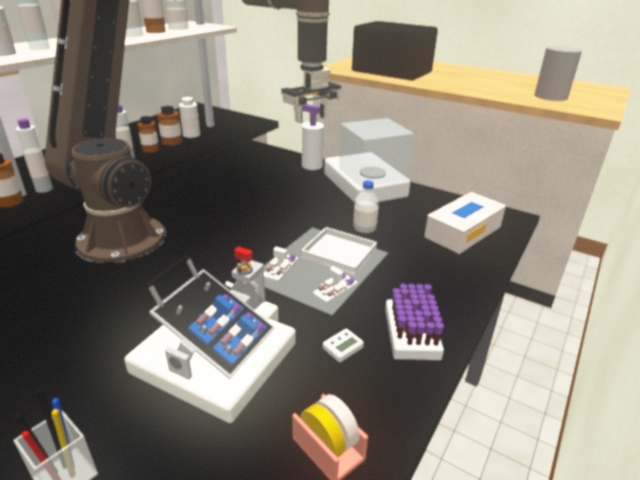

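The top view shows the red knob at about (433,260), blue carriers on the middle and back rows at (495,245) and (485,215), and white carriers at (306,232) and (313,312). The tray is at (237,270), the marker at (377,320) and the handle at (510,295). The scene view agrees with this. Station 1 is free.

```bash
cat >> h.py <<'E'
def rect(P):
    (c,wh,a)=cv2.minAreaRect((np.asarray(P)[:,:2]*1000).astype(np.float32));b=cv2.boxPoints((c,wh,a))
    e=max([b[1]-b[0],b[2]-b[1]],key=np.linalg.norm);return np.array(c)/1000,sorted(wh),np.degrees(np.arctan2(e[1],e[0]))%180
def comps(m,n=30):
    k,l,st,ce=cv2.connectedComponentsWithStats(m.astype(np.uint8));return [(l==i,ce[i],st[i,4]) for i in range(1,k) if st[i,4]>=n]
def hsv(s): return cv2.cvtColor(s['frame'],cv2.COLOR_RGB2HSV)
E
python3 - <<'E'
from h import *
np.set_printoptions(precision=4,suppress=True)
for n in('top','scene'):
    s=snap(n);C=cloud(s);H=hsv(s);x,y,z=C[...,0],C[...,1],C[...,2]
    print('==',n)
    red=((H[...,0]<8)|(H[...,0]>172))&(H[...,1]>170)&(H[...,2]>90)&(z>.12)&(z<.25)
    for m,ce,a in comps(red,10):
        P=C[m];zt=np.percentile(P[:,2],90);T=P[P[:,2]>zt-.008];print('red',ce,a,P.mean(0),'ztop',zt,T.mean(0),rect(T))
    blue=(H[...,0]>100)&(H[...,0]<125)&(H[...,1]>120)&(z>.08)&(z<.22)&(y<-.05)&(y>-.45)&(x<.75)
    for m,ce,a in comps(blue,20): P=C[m];print('blue',ce,a,P.mean(0),P.max(0)[2])
    base=(H[...,1]<40)&(H[...,2]>150)&(abs(z-.05)<.008)&(y<-.02)&(y>-.5)
    for m,ce,a in comps(base,500): print('base',ce,a,C[m][:,2].mean(),rect(C[m]))
    mat=(abs(z-.004)<.006)&(H[...,1]<50)&(H[...,2]>70)&(H[...,2]<200)&(y>-.1)&(y<.4)
    for m,ce,a in comps(mat,2000): print('mat',ce,a,C[m][:,2].mean(),rect(C[m]))
    w=(H[...,2]>150)&(z>.015)&(z<.08)&(y>-.08)&(y<.4)&(x>.25)&(x<.6)
    for m,ce,a in comps(w,80):
        P=C[m];zt=np.percentile(P[:,2],98);T=P[P[:,2]>.047];print('white',ce,a,zt,rect(P),len(T), rect(T) if len(T)>5 else '')
E
```

```text
== top
red [435.2788 256.9519] 104 [ 0.5316 -0.0769  0.1995] ztop 0.20117413748656385 [ 0.5316 -0.0769  0.1995] (array([ 0.5317, -0.077 ]), [9.865747451782227, 29.861671447753906], np.float32(8.287892))
blue [487.0048 223.6927] 833 [ 0.5983 -0.1959  0.1303] 0.17667122699265636
blue [457.722  227.6224] 241 [ 0.6005 -0.1511  0.0998] 0.12392232463749342
blue [486.409 249.621] 467 [ 0.5512 -0.1907  0.1246] 0.14066894836494237
base [509.6937 207.9729] 591 0.04934551988586005 (array([ 0.6312, -0.2657]), [69.98784637451172, 87.16761016845703], np.float32(4.9133677))
base [452.5499 282.0016] 5697 0.04917114988796148 (array([ 0.5406, -0.1722]), [250.486572265625, 272.05340576171875], np.float32(95.65745))
mat [286.366 282.853] 10320 0.0038893137156235046 (array([0.5428, 0.2063]), [254.28121948242188, 313.7283630371094], np.float32(91.32074))
white [406.4688 272.7118] 753 0.05423723503921426 (array([ 0.5378, -0.0565]), [46.959983825683594, 123.80892944335938], np.float32(0.045090552)) 589 (array([ 0.5387, -0.0573]), [45.29177474975586, 121.99024200439453], np.float32(0.045092702))
white [234.2
[... 1394 characters left out ...]
34 (array([0.5557, 0.1424]), [339.9058532714844, 564.5982055664062], np.float32(107.642815))
white [328.8274 245.5797] 533 0.030965535658957544 (array([0.5392, 0.2748]), [130.07733154296875, 147.24647521972656], np.float32(93.73348)) 0 
white [279.9024 260.8829] 410 0.06432179860950327 (array([0.4649, 0.1315]), [46.664493560791016, 90.53640747070312], np.float32(95.42214)) 104 (array([0.4642, 0.1292]), [16.760353088378906, 36.57157516479492], np.float32(6.4087305))
white [267.7925 310.6939] 294 0.05587652392399694 (array([ 0.5697, -0.0593]), [40.01667404174805, 42.71337890625], np.float32(94.54181)) 209 (array([ 0.5679, -0.0591]), [36.28424835205078, 42.50437927246094], np.float32(95.62514))
```

Units first: shifts go in shares of 0.6 m and turns go in shares of 120 degrees. So 0.35 m is 0.5833, -0.08 m is -0.1333, 85 degrees is 0.7083.

{"fn": "drive_effector", "kwargs": {"plan": [[[0.5833,0.5333,-0.1333,0.7083,0.08],[0.5833,0.5333,-0.1333,0.7083,0.08],[0.5833,0.5333,-0.1333,0.7083,0.08],[0.5833,0.5333,-0.1333,0.7083,0.08],[0.5833,0.5333,-0.1333,0.7083,0.08],[0.5833,0.5333,-0.1333,0.7083,0.08],[0.5833,0.5333,-0.1333,0.7083,0.08],[0.5833,0.5333,-0.1333,0.7083,0.08]]]}}

```text
clock: 1.25
tool_pos: [0.4483, 0.2171, 0.3324]
orientation: [-180.0, 0.1, -104.7]
force: [0.9, 1.0, -0.1]
opening: 0.0798
gripper_force: 0.0
```

{"fn": "drive_effector", "kwargs": {"plan": [[[0,0,0,0.5833,0.08],[0,0,0,0.5833,0.08],[0,0,0,0.5833,0.08],[0,0,0,0.5833,0.08],[0,0,0,0.5833,0.08],[0,0,0,0.5833,0.08],[0,0,0,0.5833,0.08],[0,0,0,0.5833,0.08]]]}}

```text
clock: 2.25
tool_pos: [0.4476, 0.2193, 0.3316]
orientation: [180.0, -0.0, -174.3]
force: [1.1, 0.3, 0.2]
opening: 0.0802
gripper_force: 0.0
```

```bash
python3 - <<'E'
from h import *
s=snap('wrist');save(s,'w1.png');print(ctrl.get_obs()['joint_pos'].round(1))
E
```

```text
[  48.7    1.1  -13.4   -0.   -75.5 -132.9]
```

View pics/w1.png

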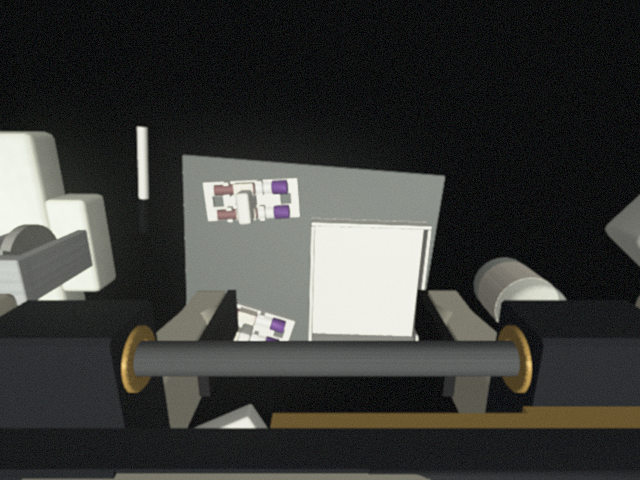

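The wrist view shows one fresh carrier at (250,200), the second partly hidden at (260,325), the tray at (365,280) and the marker at (143,165). The camera looks about 0.1 m ahead of the TCP.

Scaled: -0.37 m is -0.6167, -0.03 m is -0.05.

{"fn": "drive_effector", "kwargs": {"plan": [[[0.1,-0.6167,-0.05,0,0.05],[0.1,-0.6167,-0.05,0,0.05],[0.1,-0.6167,-0.05,0,0.05],[0.1,-0.6167,-0.05,0,0.05],[0.1,-0.6167,-0.05,0,0.05],[0.1,-0.6167,-0.05,0,0.05],[0.1,-0.6167,-0.05,0,0.05],[0.1,-0.6167,-0.05,0,0.05]]]}}

```text
clock: 3.3
tool_pos: [0.4245, -0.1551, 0.3614]
orientation: [180.0, -0.0, -174.3]
force: [-0.8, 0.2, -0.4]
opening: 0.0506
gripper_force: 0.0
```

```bash
python3 - <<'E'
from h import *
np.set_printoptions(precision=4,suppress=True)
s=snap('wrist');save(s,'w2.png');print(ctrl.get_obs()['joint_pos'].round(1),ctrl.get_obs()['tool_pos'],ctrl.get_obs()['orientation'])
C=cloud(s);H=hsv(s);z=C[...,2]
red=((H[...,0]<8)|(H[...,0]>172))&(H[...,1]>150)&(H[...,2]>70)&(z>.12)&(z<.25)
for m,ce,a in comps(red,10):
    P=C[m];zt=np.percentile(P[:,2],90);T=P[P[:,2]>zt-.006];print('red',ce,a,P.mean(0),'ztop',zt,T.mean(0),rect(T))
base=(H[...,1]<60)&(H[...,2]>120)&(abs(z-.05)<.006)
for m,ce,a in comps(base,500): print('base',ce,a,C[m][:,2].mean(),rect(C[m]))
E
```

```text
[  5.1  -4.5 -14.9  -0.  -79.6 -89.4] [ 0.4247 -0.1543  0.3614] [ 179.9845   -0.0048 -174.2366]
base [295.5349 224.9846] 14865 0.05003098084463333 (array([ 0.484 , -0.1776]), [132.71469116210938, 272.83319091796875], np.float32(94.74405))
base [361.948 328.842] 519 0.049701767958136314 (array([ 0.5871, -0.0935]), [35.690269470214844, 49.63649368286133], np.float32(4.015709))
```

View pics/w2.png

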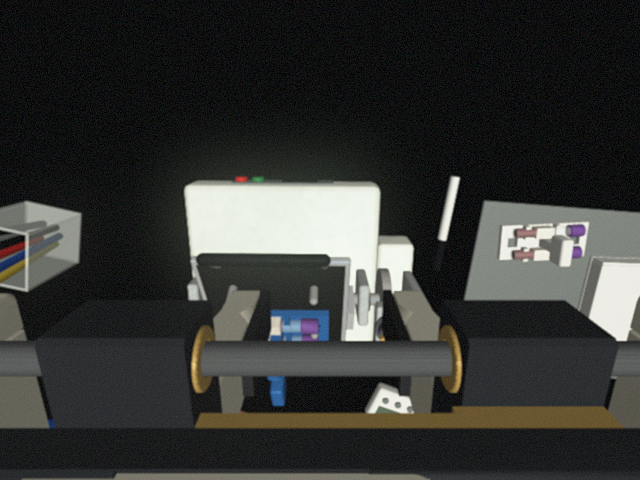

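The view is toward the robot: the image top is -x. The mixer base spans cols 187-378, the handle is at (262,260), the free station-1 pegs are at (233,292) and (313,293), and the knob is hidden behind the right finger. I'll shift +x.

Scaled: -0.16 m is -0.2667.

{"fn": "drive_effector", "kwargs": {"plan": [[[-0.2667,0,0,0,0.05],[-0.2667,0,0,0,0.05],[-0.2667,0,0,0,0.05],[-0.2667,0,0,0,0.05],[-0.2667,0,0,0,0.05]]]}}

```text
clock: 3.98
tool_pos: [0.5839, -0.1372, 0.3612]
orientation: [180.0, -0.0, -174.1]
force: [0.4, 0.2, 0.5]
opening: 0.0502
gripper_force: 0.0
```

```bash
cat > k.py <<'E'
from h import *
np.set_printoptions(precision=4,suppress=True)
import sys
s=snap('wrist');save(s,sys.argv[1]);o=ctrl.get_obs();print(o['tool_pos'],o['orientation'])
C=cloud(s);H=hsv(s);z=C[...,2]
red=((H[...,0]<8)|(H[...,0]>172))&(H[...,1]>130)&(H[...,2]>60)&(z>.12)&(z<.25)
for m,ce,a in comps(red,10):
    P=C[m];zt=np.percentile(P[:,2],90);T=P[P[:,2]>zt-.005];print('red',ce,a,P.mean(0),'ztop',zt,T.mean(0),rect(T))
base=(H[...,1]<60)&(H[...,2]>120)&(abs(z-.05)<.006)
for m,ce,a in comps(base,500): print('base',ce,a,C[m][:,2].mean(),rect(C[m]))
E
python3 k.py w3.png
```

```text
[ 0.5835 -0.1376  0.3618] [ 179.9989    0.0003 -174.1691]
red [408.0329 169.6932] 942 [ 0.5327 -0.0789  0.1985] ztop 0.20093854801543673 [ 0.5329 -0.0781  0.1999] (array([ 0.533 , -0.0778]), [13.033185958862305, 34.384864807128906], np.float32(5.969577))
base [345.931   79.0005] 6344 0.04977065005926026 (array([ 0.4771, -0.1784]), [119.35995483398438, 272.86328125], np.float32(94.266945))
base [255.6359  62.0827] 2189 0.05038015818185633 (array([ 0.453 , -0.2253]), [17.87665367126465, 128.29327392578125], np.float32(95.165115))
base [354.1495 223.2507] 3438 0.04988919754749521 (array([ 0.624 , -0.1049]), [90.26469421386719, 164.79055786132812], np.float32(141.64429))
base [205.728  230.1594] 2070 0.049929551324316875 (array([ 0.6273, -0.256 ]), [90.64651489257812, 92.0330581665039], np.float32(5.697738))
```

View pics/w3.png

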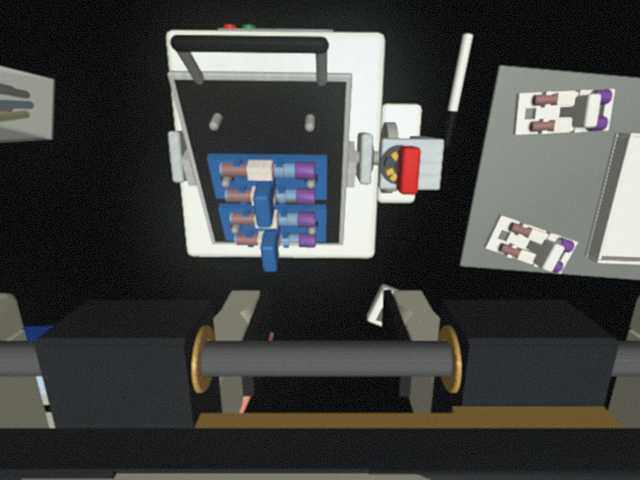

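Now the knob, pegs and carriers are all clear. The knob is at (408,170), which puts it at (0.533, -0.078) with its top at 0.200 and yaw about 5.9°, in line with the mixer. I'll grasp it.

Scaled: 0.166 m is 0.2767, 0.145 m is 0.2417.

{"fn": "drive_effector", "kwargs": {"plan": [[[0.0733,0.1067,0.0833,0,0.04],[0.0733,0.1067,0.15,0,0.04],[0.0733,0.1067,0.2,0,0.04],[0.0733,0.1067,0.2417,0,0.04],[0.0733,0.1067,0.2767,0,0.04],[0.0733,0.1067,0.2767,0,0.04]]]}}

```text
clock: 4.78
tool_pos: [0.5323, -0.0794, 0.1952]
orientation: [180.0, -0.1, -174.3]
force: [0.8, 0.5, 0.5]
opening: 0.0401
gripper_force: 0.0
```

{"fn": "drive_effector", "kwargs": {"plan": [[[0,0,0,0,0.0],[0,0,0,0,0.0],[0,0,0,0,0],[0,0,0,0,0],[0,0,0,0,0]]]}}

```text
clock: 5.4
tool_pos: [0.5341, -0.0789, 0.1964]
orientation: [180.0, 0.1, -174.3]
force: [-2.3, 4.1, 4.1]
opening: 0.0139
gripper_force: 30.0
```

Scaled: -0.017 m is -0.0283, -0.012 m is -0.02.

{"fn": "drive_effector", "kwargs": {"plan": [[[0,0,-0.01,0,0],[0,0,-0.02,0,0],[0,0,-0.0283,0,0],[0,0,-0.0283,0,0]]]}}

```text
clock: 5.9
tool_pos: [0.5339, -0.0789, 0.2122]
orientation: [179.9, 0.0, -174.3]
force: [4.2, 4.1, -10.0]
opening: 0.014
gripper_force: 30.0
```

{"fn": "drive_effector", "kwargs": {"plan": [[[0,0,0,-0.0833,0],[0,0,0,-0.1667,0],[0,0,0,-0.25,0],[0,0,0,-0.3333,0],[0,0,0,-0.4167,0],[0,0,0,-0.5,0],[0,0,0,-0.5833,0],[0,0,0,-0.625,0]]]}}

```text
clock: 6.9
tool_pos: [0.5332, -0.0781, 0.2113]
orientation: [179.9, 0.1, -99.1]
force: [0.7, 8.9, -9.3]
opening: 0.0136
gripper_force: 30.0
```

{"fn": "drive_effector", "kwargs": {"plan": [[[0,0,0,0,0],[0,0,0.005,0,0],[0,0,0.01,0,0]]]}}

```text
clock: 7.28
tool_pos: [0.5333, -0.0782, 0.2068]
orientation: [179.9, 0.1, -99.3]
force: [-9.5, 13.9, 16.9]
opening: 0.0139
gripper_force: 30.0
```

Scaled: -0.15 m is -0.25, -0.1 m is -0.1667.

{"fn": "drive_effector", "kwargs": {"plan": [[[0,0,-0.0067,0,0.04],[0,0,-0.0067,0,0.04],[0,0,-0.0067,0,0.04],[0,0,-0.0833,0,0.05],[0,0,-0.1667,0,0.05],[0,0,-0.25,0,0.05],[0,0,-0.25,0,0.05]]]}}

```text
clock: 8.15
tool_pos: [0.5353, -0.08, 0.3611]
orientation: [-179.6, 0.1, -99.3]
force: [-0.1, -0.5, -1.3]
opening: 0.0502
gripper_force: 0.0
```

{"fn": "drive_effector", "kwargs": {"plan": [[[0.0333,-0.1,0,0.0833,0.05],[0.0333,-0.2,0,0.1667,0.05],[0.0333,-0.2,0,0.25,0.05],[0.0333,-0.2,0,0.3333,0.05],[0.0333,-0.2,0,0.4167,0.05],[0.0333,-0.2,0,0.5,0.05],[0.0333,-0.2,0,0.625,0.05],[0.0333,-0.2,0,0.625,0.05]]]}}

```text
clock: 9.15
tool_pos: [0.6487, -0.1189, 0.3555]
orientation: [180.0, -0.1, -174.6]
force: [-0.3, -0.2, 0.1]
opening: 0.05
gripper_force: 0.0
```

```bash
python3 k.py w4.png; python3 - <<'E'
from h import *
s=snap('wrist');C=cloud(s);H=hsv(s);z=C[...,2];x=C[...,0]
# handle: dark points between z .16 and .21, in front
m=(z>.17)&(z<.205)&(x<.46)&(x>.36)&(H[...,2]<80)&(C[...,1]>-.3)&(C[...,1]<-.1)
for q,ce,a in comps(m,100): print('handle',ce,a,C[q].mean(0),np.percentile(C[q][:,2],95),rect(C[q]))
E
```

```text
[ 0.6487 -0.1189  0.3555] [ 179.9985   -0.0826 -174.6721]
red [402.1159  74.283 ] 1191 [ 0.5345 -0.0778  0.2103] ztop 0.21175616820128473 [ 0.5343 -0.0777  0.2106] (array([ 0.534 , -0.0776]), [13.514142990112305, 34.799591064453125], np.float32(80.79463))
base [363.267   35.4588] 3086 0.05003580786166606 (array([ 0.4856, -0.0817]), [74.39405822753906, 81.6829833984375], np.float32(95.31398))
base [347.4687 161.174 ] 5424 0.049966967079378324 (array([ 0.6169, -0.1039]), [96.34355163574219, 184.99234008789062], np.float32(142.68303))
base [190.2086 174.5625] 2704 0.049959880901006816 (array([ 0.6244, -0.2567]), [87.84718322753906, 98.91482543945312], np.float32(5.1715274))
```

The knob is parked: top at 0.2115, about +11 mm, and turned 75°. Next I'll measure the handle from the top and scene cameras.

```bash
python3 - <<'E'
from h import *
np.set_printoptions(precision=4,suppress=True)
for n in('top','scene'):
    s=snap(n);C=cloud(s);H=hsv(s);x,y,z=np.moveaxis(C,-1,0)
    m=(z>.175)&(z<.21)&(x<.5)&(x>.4)&(y>-.3)&(y<-.12)&(H[...,2]<110)
    for q,ce,a in comps(m,20): print(n,ce,a,C[q].mean(0),np.percentile(C[q][:,2],95),rect(C[q]))
E
```

```text
scene [168.0787 270.9672] 305 [ 0.4609 -0.2092  0.1959] 0.19954256633365447 (array([ 0.4596, -0.2063]), [12.326569557189941, 110.0869369506836], np.float32(95.588196))
```

Scaled: 0.197 m is 0.3283, -0.068 m is -0.1133, -90 degrees is -0.75.

{"fn": "drive_effector", "kwargs": {"plan": [[[0.3283,-0.1133,0,-0.0833,0.03],[0.3283,-0.1133,0,-0.1667,0.03],[0.3283,-0.1133,0,-0.25,0.03],[0.3283,-0.1133,0,-0.3333,0.03],[0.3283,-0.1133,0,-0.4167,0.03],[0.3283,-0.1133,0,-0.5,0.03],[0.3283,-0.1133,0,-0.625,0.03],[0.3283,-0.1133,0,-0.75,0.03]]]}}

```text
clock: 10.35
tool_pos: [0.4595, -0.206, 0.3565]
orientation: [-180.0, -0.0, -92.4]
force: [-0.4, -0.2, -0.5]
opening: 0.0298
gripper_force: 0.0
```

{"fn": "drive_effector", "kwargs": {"plan": [[[0,0,0.0833,-0.0583,0.03],[0,0,0.1333,-0.0583,0.03],[0,0,0.1333,-0.0583,0.03]]]}}

```text
clock: 10.72
tool_pos: [0.4583, -0.2058, 0.2746]
orientation: [179.7, 0.0, -85.8]
force: [-0.7, -0.0, 0.6]
opening: 0.0304
gripper_force: 0.0
```

Scaled: 0.072 m is 0.12, 0.055 m is 0.0917, 1 degrees is 0.0083.

{"fn": "drive_effector", "kwargs": {"plan": [[[0,0,0.05,0.0083,0.03],[0,0,0.0917,0.0083,0.03],[0,0,0.12,0.0083,0.03],[0,0,0.12,0.0083,0.0],[0,0,0.12,0.0083,0.0],[0,0,0.12,0.0083,0.0],[0,0,0.12,0.0083,0.0]]]}}

```text
clock: 11.6
tool_pos: [0.4578, -0.2064, 0.2058]
orientation: [179.8, -0.0, -86.8]
force: [-8.2, -0.2, 6.3]
opening: 0.0101
gripper_force: 30.0
```

{"fn": "drive_effector", "kwargs": {"plan": [[[0,0.0083,0.0067,0,0],[0,0.0157,0.0133,0,0],[0,0.0233,0.0208,0,0]]]}}

```text
clock: 11.98
tool_pos: [0.4465, -0.2074, 0.1953]
orientation: [-179.8, -0.1, -86.7]
force: [-4.9, -0.0, 13.3]
opening: 0.0098
gripper_force: 30.0
```

Scaled: 0.039 m is 0.065, 0.0365 m is 0.0608.

{"fn": "drive_effector", "kwargs": {"plan": [[[0,0.0067,0.0075,0,0],[0,0.0133,0.0158,0,0],[0,0.0197,0.0242,0,0],[0,0.025,0.0333,0,0],[0,0.0308,0.0417,0,0],[0,0.0358,0.05,0,0],[0,0.0408,0.0608,0,0],[0,0.0408,0.065,0,0]]]}}

```text
clock: 12.98
tool_pos: [0.4194, -0.2097, 0.1549]
orientation: [179.8, -0.1, -86.7]
force: [-15.4, -3.7, 28.1]
opening: 0.0099
gripper_force: 30.1
```

```bash
python3 - <<'E'
from h import *
np.set_printoptions(precision=4,suppress=True)
s=snap('scene');save(s,'s5.png');C=cloud(s);H=hsv(s);x,y,z=np.moveaxis(C,-1,0)
m=(z>.12)&(z<.21)&(x<.5)&(x>.38)&(y>-.3)&(y<-.12)&(H[...,2]<110)
for q,ce,a in comps(m,20): print(ce,a,C[q].mean(0),np.percentile(C[q][:,2],95),rect(C[q]))
E
```

```text
[129.875  266.7031] 64 [ 0.4036 -0.2485  0.2052] 0.2095781417567863 (array([ 0.402 , -0.2488]), [11.805327415466309, 37.6125373840332], np.float32(20.81062))
[147.3094 286.417 ] 223 [ 0.4287 -0.238   0.1631] 0.20805121406113244 (array([ 0.4304, -0.2347]), [43.973716735839844, 55.21722412109375], np.float32(122.35745))
```

View pics/s5.png

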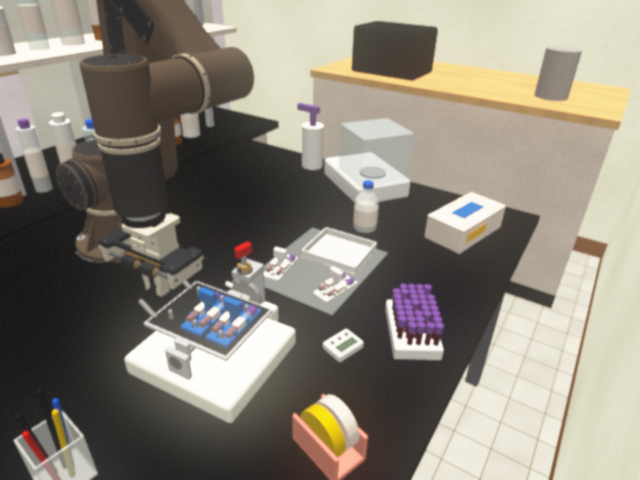

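The deck looks level and is pressed against its stop. I'll release, back off and measure from the wrist camera.

Scaled: -0.2 m is -0.3333, -0.15 m is -0.25.

{"fn": "drive_effector", "kwargs": {"plan": [[[0,-0.0033,-0.0033,0,0.03],[0,-0.005,-0.005,0,0.03],[0,-0.005,-0.005,0,0.03],[0,-0.005,-0.0833,0,0.03],[0,-0.005,-0.1667,0,0.03],[0,-0.005,-0.25,0,0.03],[0,-0.005,-0.3333,0,0.03]]]}}

```text
clock: 13.9
tool_pos: [0.4244, -0.2077, 0.3553]
orientation: [-179.9, -0.0, -86.8]
force: [0.7, 0.1, -0.1]
opening: 0.03
gripper_force: 0.0
```

{"fn": "drive_effector", "kwargs": {"plan": [[[-0.0833,-0.1,0,0.0833,0.05],[-0.0833,-0.2,0,0.1667,0.05],[-0.0833,-0.3167,0,0.25,0.05],[-0.0833,-0.3167,0,0.3333,0.05],[-0.0833,-0.3167,0,0.4167,0.05],[-0.0833,-0.3167,0,0.5,0.05],[-0.0833,-0.3167,0,0.625,0.05],[-0.0833,-0.3167,0,0.7333,0.05]]]}}

```text
clock: 14.9
tool_pos: [0.6116, -0.1471, 0.3533]
orientation: [-180.0, 0.0, -168.6]
force: [-0.3, -0.9, -0.7]
opening: 0.05
gripper_force: 0.0
```

{"fn": "drive_effector", "kwargs": {"plan": [[[0,0,0,0.0583,0.05],[0,0,0,0.0583,0.05]]]}}

```text
clock: 15.15
tool_pos: [0.6115, -0.1472, 0.3533]
orientation: [180.0, 0.0, -175.2]
force: [-0.4, 0.0, 0.2]
opening: 0.0502
gripper_force: 0.0
```

```bash
python3 k.py w6.png
```

```text
[ 0.6115 -0.1472  0.3533] [ 179.9992    0.0318 -175.1219]
red [432.1466 132.4164] 1064 [ 0.5332 -0.0793  0.2096] ztop 0.21167214276115418 [ 0.5334 -0.0783  0.2106] (array([ 0.5338, -0.0773]), [13.602190017700195, 35.61365509033203], np.float32(79.951004))
base [273.0006   7.6686] 1551 0.04976371639142643 (array([ 0.4284, -0.2143]), [15.114779472351074, 110.09981536865234], np.float32(94.96027))
base [383.6603  56.8988] 4713 0.0499633053524852 (array([ 0.463 , -0.0916]), [82.21696472167969, 126.53276062011719], np.float32(19.480755))
base [184.0821  45.812 ] 1899 0.04992382894163125 (array([ 0.4786, -0.2956]), [40.791629791259766, 97.1527099609375], np.float32(3.7420137))
base [322.6143 199.8413] 5380 0.0498777036151488 (array([ 0.6116, -0.1664]), [112.8377914428711, 274.50433349609375], np.float32(97.661285))
```

View pics/w6.png

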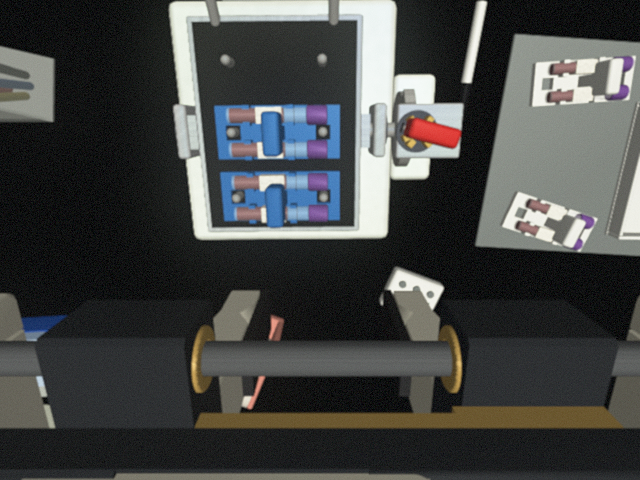

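The deck is level. The blue grips are at (271,133) and (276,205), the free pegs at (227,60) and (322,59), and the knob is parked at (432,132). Measuring.

```bash
cat > d.py <<'E'
from h import *
np.set_printoptions(precision=4,suppress=True)
s=snap('wrist');C=cloud(s);H=hsv(s);x,y,z=np.moveaxis(C,-1,0)
reg=(y>-.31)&(y<-.09)&(x>.40)&(x<.67)
m=reg&(abs(z-.118)<.012)&(H[...,2]<60)
P=C[m];A=np.c_[P[:,:2],np.ones(len(P))];co=np.linalg.lstsq(A,P[:,2],rcond=None)[0];print('deck plane slopes',co[:2],'z',P[:,2].mean(),len(P))
for nm,mm in(('grip',(z>.155)&(z<.19)&(H[...,1]>100)&(H[...,0]>95)&(H[...,0]<125)),('plate',(abs(z-.126)<.004)&(H[...,1]>100)&(H[...,0]>95)&(H[...,0]<125)),('peg',(z>.131)&(z<.146)&(H[...,1]<40)&(H[...,2]>60))):
    for q,ce,a in comps(reg&mm,25):
        P=C[q];zt=np.percentile(P[:,2],95);T=P[P[:,2]>zt-.004];print(nm,ce.round(),a,'zt',zt,T.mean(0),rect(T))
E
python3 d.py; sed 's/wrist/top/' d.py > dt.py; echo top; python3 dt.py
```

```text
deck plane slopes [-0.002   0.0002] z 0.11893181453479339 16683
grip [272. 133.] 835 zt 0.1793121880886142 [ 0.5443 -0.1941  0.178 ] (array([ 0.5447, -0.1943]), [13.953516006469727, 31.839841842651367], np.float32(4.721119))
grip [275. 205.] 757 zt 0.1790799822001289 [ 0.6015 -0.1889  0.1778] (array([ 0.6017, -0.1891]), [13.86837387084961, 32.373924255371094], np.float32(6.474809))
plate [334. 131.] 605 zt 0.12759906233523136 [ 0.5401 -0.145   0.1264] (array([ 0.5405, -0.1458]), [11.386014938354492, 45.8416862487793], np.float32(6.109381))
plate [233. 132.] 1039 zt 0.1275971878463637 [ 0.5482 -0.2346  0.1263] (array([ 0.5485, -0.2292]), [40.33498764038086, 45.7515754699707], np.float32(5.0822315))
plate [300. 106.] 25 zt 0.12751479120212725 [ 0.5215 -0.1762  0.1264] (array([ 0.5215, -0.1763]), [0.9130094647407532, 10.273415565490723], np.float32(94.49174))
plate [300. 132.] 521 zt 0.1276266537347569 [ 0.5433 -0.1753  0.1263] (array([ 0.5434, -0.1762]), [15.691483497619629, 29.714109420776367], np.float32(97.55807))
plate [282. 194.] 2047 zt 0.12757066540171783 [ 0.6009 -0.1885  0.126
[... 1561 characters left out ...]
[ 0.6054 -0.2285  0.137 ] (array([ 0.6056, -0.2287]), [6.584531307220459, 6.761352062225342], np.float32(61.41455))
peg [262. 214.] 107 zt 0.14031972074510937 [ 0.6188 -0.2041  0.1389] (array([ 0.6193, -0.208 ]), [13.454377174377441, 15.350128173828125], np.float32(100.27404))
peg [286. 214.] 26 zt 0.1399795449544946 [ 0.617  -0.182   0.1387] (array([ 0.617 , -0.1819]), [1.5425106287002563, 12.54401969909668], np.float32(177.65393))
top
deck plane slopes [0. 0.] z nan 0dt.py:6: RuntimeWarning: Mean of empty slice.
  P=C[m];A=np.c_[P[:,:2],np.ones(len(P))];co=np.linalg.lstsq(A,P[:,2],rcond=None)[0];print('deck plane slopes',co[:2],'z',P[:,2].mean(),len(P))
  ret = ret.dtype.type(ret / rcount)
```

Scaled: 0.177 m is 0.295, 0.17 m is 0.2833, -0.3 degrees is -0.0025.

{"fn": "drive_effector", "kwargs": {"plan": [[[0.0217,-0.0683,0.0833,-0.0025,0.04],[0.0217,-0.0683,0.1667,-0.0025,0.04],[0.0217,-0.0683,0.2333,-0.0025,0.04],[0.0217,-0.0683,0.2833,-0.0025,0.04],[0.0217,-0.0683,0.295,-0.0025,0.04],[0.0217,-0.0683,0.295,-0.0025,0.04]]]}}

```text
clock: 16.05
tool_pos: [0.602, -0.1894, 0.1766]
orientation: [-180.0, 0.0, -174.9]
force: [0.7, -0.4, 0.1]
opening: 0.0404
gripper_force: 0.0
```

{"fn": "drive_effector", "kwargs": {"plan": [[[0,0,0,0,0],[0,0,0,0,0],[0,0,0,0,0],[0,0,0,0,0]]]}}

```text
clock: 16.55
tool_pos: [0.6019, -0.1894, 0.1768]
orientation: [-180.0, 0.1, -175.0]
force: [-0.9, 0.3, 4.1]
opening: 0.0141
gripper_force: 30.0
```

{"fn": "drive_effector", "kwargs": {"plan": [[[0,0,-0.025,0,0],[0,0,-0.05,0,0],[0,0,-0.0833,0,0],[0,0,-0.1667,0,0],[0,0,-0.25,0,0],[0,0,-0.2667,0,0]]]}}

```text
clock: 17.3
tool_pos: [0.6029, -0.1898, 0.3416]
orientation: [-179.9, 0.4, -175.0]
force: [0.2, -0.1, -1.6]
opening: 0.0137
gripper_force: 30.0
```

```bash
cat > t.py <<'E'
from h import *
import sys
np.set_printoptions(precision=4,suppress=True)
for n in sys.argv[1:]:
    s=snap(n);C=cloud(s);H=hsv(s);x,y,z=np.moveaxis(C,-1,0);m=(y>.17)&(y<.4)&(x>.4)&(x<.68)&(z>-.01)
    fl=m&(z>.001)&(z<.016)&(H[...,2]>170)&(H[...,1]<50)
    for q,ce,a in comps(fl,500): print(n,'floor',ce,a,C[q][:,2].mean(),rect(C[q]))
    rim=m&(z>.02)&(z<.034)&(H[...,1]<60)&(H[...,2]>120)
    for q,ce,a in comps(rim,100): print('rim',ce,a,np.percentile(C[q][:,2],90),rect(C[q]))
    w=(z>.045)&(z<.075)&(y>0.0)&(y<.3)&(x>.38)&(x<.7)&(H[...,1]<60)&(H[...,2]>120)
    for q,ce,a in comps(w,40): print('grip',ce,a,np.percentile(C[q][:,2],95),C[q].mean(0),rect(C[q]))
    w=(abs(z-.012)<.003)&(y>0.0)&(y<.22)&(x>.38)&(x<.7)&(H[...,1]<60)&(H[...,2]>150)
E
python3 t.py top scene
```

```text
top floor [236.5034 271.2067] 4746 0.008225077158631057 (array([0.5569, 0.2822]), [131.60995483398438, 151.3442840576172], np.float32(3.6680539))
top floor [260.6785 316.3414] 1157 0.005143618341972744 (array([0.4736, 0.2657]), [83.9601058959961, 194.877685546875], np.float32(82.3828))
rim [233.2685 269.3929] 756 0.03177904496821854 (array([0.5555, 0.2809]), [140.4432830810547, 160.20919799804688], np.float32(3.7561574))
grip [304.9179 226.806 ] 134 0.06562002406021404 [0.6279 0.1373 0.0618] (array([0.6293, 0.1374]), [14.059942245483398, 33.551204681396484], np.float32(168.09355))
grip [311.6462 310.4308] 130 0.06619412231528542 [0.4639 0.1333 0.0632] (array([0.4645, 0.1333]), [13.42029857635498, 33.96113967895508], np.float32(8.245576))
scene floor [339.6684 248.5848] 1185 0.00804760356753455 (array([0.5475, 0.2912]), [115.02592468261719, 145.8668670654297], np.float32(4.474141))
rim [338.9714 248.3839] 560 0.029766911697204124 (array([0.5556, 0.2768]), [146.30406188964844, 161.89205932617188], np.float32(3.7317753))
grip [279.8158 252.3684] 114 0.064525790678238 [0.467  0.1267 0.057 ] (array([0.4649, 0.1282]), [17.564830780029297, 35.13639450073242], np.float32(10.700849))
grip [336.0171 272.9402] 117 0.06462098911329851 [0.6312 0.1303 0.0575] (array([0.6287, 0.1333]), [15.780701637268066, 35.690589904785156], np.float32(163.25952))
```

Units first: shifts go in shares of 0.6 m and turns go in shares of 120 degrees. So 0.472 m is 0.7867, 0.42 m is 0.7, 1.3 degrees is 0.0108.

{"fn": "drive_effector", "kwargs": {"plan": [[[-0.0533,0.1,0,0.0108,0],[-0.0533,0.2,0,0.0108,0],[-0.0533,0.3,0,0.0108,0],[-0.0533,0.4,0,0.0108,0],[-0.0533,0.5,0,0.0108,0],[-0.0533,0.6,0,0.0108,0],[-0.0533,0.7,0,0.0108,0],[-0.0533,0.7867,0,0.0108,0]]]}}

```text
clock: 18.4
tool_pos: [0.5912, 0.2856, 0.3342]
orientation: [-179.9, -0.1, -176.3]
force: [1.7, 0.3, -1.4]
opening: 0.0134
gripper_force: 30.0
```

{"fn": "drive_effector", "kwargs": {"plan": [[[0,0,0.1,0,0],[0,0,0.2,0,0],[0,0,0.3,0,0],[0,0,0.3667,0,0],[0,0,0.4083,0,0],[0,0,0.4083,0,0]]]}}

```text
clock: 19.15
tool_pos: [0.5903, 0.2821, 0.0874]
orientation: [-179.8, -0.3, -176.3]
force: [-0.1, 0.2, -1.5]
opening: 0.0138
gripper_force: 30.0
```

Scaled: 0.021 m is 0.035, -0.004 m is -0.0067.

{"fn": "drive_effector", "kwargs": {"plan": [[[-0.0067,0,0.0167,0,0],[-0.0067,0,0.03,0,0],[-0.0067,0,0.035,0,0],[-0.0067,0,0.035,0,0]]]}}

```text
clock: 19.65
tool_pos: [0.5963, 0.2839, 0.0702]
orientation: [180.0, 0.0, -176.3]
force: [0.1, 0.1, -0.6]
opening: 0.0138
gripper_force: 30.0
```

{"fn": "drive_effector", "kwargs": {"plan": [[[0,0,0,0,0.04],[0,0,0,0,0.04],[0,0,-0.0833,0,0.04],[0,0,-0.1833,0,0.04],[0,0,-0.2833,0,0.04],[0,0,-0.3833,0,0.04],[0,0,-0.45,0,0.04]]]}}

```text
clock: 20.52
tool_pos: [0.5966, 0.284, 0.3443]
orientation: [179.9, 0.2, -176.3]
force: [-0.6, -0.3, -0.9]
opening: 0.0398
gripper_force: 0.0
```

Scaled: -0.474 m is -0.79, -0.42 m is -0.7, -1.5 degrees is -0.0125.

{"fn": "drive_effector", "kwargs": {"plan": [[[0.1383,-0.1,0,-0.0125,0.04],[0.1383,-0.2,0,-0.0125,0.04],[0.1383,-0.3,0,-0.0125,0.04],[0.1383,-0.4,0,-0.0125,0.04],[0.1383,-0.5,0,-0.0125,0.04],[0.1383,-0.6,0,-0.0125,0.04],[0.1383,-0.7,0,-0.0125,0.04],[0.1383,-0.79,0,-0.0125,0.04]]]}}

```text
clock: 21.52
tool_pos: [0.5436, -0.1919, 0.3408]
orientation: [-180.0, 0.1, -174.8]
force: [0.9, 0.7, -0.2]
opening: 0.0401
gripper_force: 0.0
```

{"fn": "drive_effector", "kwargs": {"plan": [[[0,0,0.0833,0,0.04],[0,0,0.1667,0,0.04],[0,0,0.2,0,0.04],[0,0,0.2,0,0.04]]]}}

```text
clock: 22.02
tool_pos: [0.5429, -0.19, 0.2188]
orientation: [180.0, -0.2, -174.8]
force: [0.6, 0.1, 0.9]
opening: 0.0397
gripper_force: 0.0
```

Scaled: 0.042 m is 0.07, 0.036 m is 0.06.

{"fn": "drive_effector", "kwargs": {"plan": [[[-0.0025,-0.0067,0.0333,0,0.04],[-0.0025,-0.0067,0.06,0,0.04],[-0.0025,-0.0067,0.07,0,0.04],[-0.0025,-0.0067,0.07,0,0.04]]]}}

```text
clock: 22.52
tool_pos: [0.5457, -0.1937, 0.1782]
orientation: [-180.0, -0.0, -174.8]
force: [0.6, 0.0, -0.6]
opening: 0.0404
gripper_force: 0.0
```

{"fn": "drive_effector", "kwargs": {"plan": [[[0,0,0,0,0],[0,0,0,0,0],[0,0,0,0,0],[0,0,0,0,0]]]}}

```text
clock: 23.02
tool_pos: [0.5458, -0.1938, 0.1785]
orientation: [-180.0, 0.0, -174.8]
force: [-0.0, -0.3, 2.6]
opening: 0.0139
gripper_force: 30.0
```

{"fn": "drive_effector", "kwargs": {"plan": [[[0,0,-0.025,0,0],[0,0,-0.05,0,0],[0,0,-0.0833,0,0],[0,0,-0.1667,0,0],[0,0,-0.25,0,0],[0,0,-0.2667,0,0]]]}}

```text
clock: 23.78
tool_pos: [0.5469, -0.1941, 0.3435]
orientation: [-179.9, 0.4, -174.8]
force: [0.4, 0.6, -1.5]
opening: 0.0142
gripper_force: 30.0
```

Scaled: 0.473 m is 0.7883, 0.42 m is 0.7, 1.5 degrees is 0.0125.

{"fn": "drive_effector", "kwargs": {"plan": [[[-0.0233,0.1,0,0.0125,0],[-0.0233,0.2,0,0.0125,0],[-0.0233,0.3,0,0.0125,0],[-0.0233,0.4,0,0.0125,0],[-0.0233,0.5,0,0.0125,0],[-0.0233,0.6,0,0.0125,0],[-0.0233,0.7,0,0.0125,0],[-0.0233,0.7883,0,0.0125,0]]]}}

```text
clock: 24.78
tool_pos: [0.5158, 0.2806, 0.3383]
orientation: [180.0, -0.0, -176.3]
force: [0.9, 0.5, -0.5]
opening: 0.0141
gripper_force: 30.0
```

{"fn": "drive_effector", "kwargs": {"plan": [[[0,0,0.1,0,0],[0,0,0.2,0,0],[0,0,0.3,0,0],[0,0,0.3667,0,0],[0,0,0.4167,0,0],[0,0,0.4167,0,0]]]}}

```text
clock: 25.52
tool_pos: [0.5154, 0.2773, 0.0859]
orientation: [-179.8, -0.2, -176.3]
force: [0.3, -0.0, -0.6]
opening: 0.0138
gripper_force: 30.0
```

Scaled: 0.018 m is 0.03, -0.003 m is -0.005.

{"fn": "drive_effector", "kwargs": {"plan": [[[-0.005,0,0.0133,0,0],[-0.005,0,0.025,0,0],[-0.005,0,0.03,0,0],[-0.005,0,0.03,0,0]]]}}

```text
clock: 26.02
tool_pos: [0.5197, 0.2788, 0.0703]
orientation: [180.0, 0.0, -176.3]
force: [0.1, 0.2, -1.4]
opening: 0.0137
gripper_force: 30.0
```

{"fn": "drive_effector", "kwargs": {"plan": [[[0,0,0,0,0.04],[0,0,0,0,0.04],[0,0,-0.0833,0,0.04],[0,0,-0.1833,0,0.04],[0,0,-0.2833,0,0.04],[0,0,-0.3833,0,0.04],[0,0,-0.4667,0,0.04]]]}}

```text
clock: 26.9
tool_pos: [0.5197, 0.2786, 0.3533]
orientation: [179.9, 0.1, -176.3]
force: [0.8, 0.1, -1.0]
opening: 0.0397
gripper_force: 0.0
```

{"fn": "drive_effector", "kwargs": {"plan": [[[-0.1,-0.0667,0,0,0.04],[-0.2,-0.1333,0,0,0.04],[-0.2,-0.1333,0,0,0.04],[-0.2,-0.1333,0,0,0.04]]]}}

```text
clock: 27.4
tool_pos: [0.6453, 0.2057, 0.3491]
orientation: [-180.0, -0.1, -176.4]
force: [0.2, -0.1, 0.8]
opening: 0.0399
gripper_force: 0.0
```

```bash
python3 t.py wrist; python3 k.py w7.png
```

```text
wrist floor [393.9598 110.4037] 7486 0.00850742677523047 (array([0.556 , 0.2825]), [132.3278045654297, 152.69639587402344], np.float32(3.7506168))
rim [400.0374 114.2494] 2221 0.031235146082512155 (array([0.5563, 0.2818]), [140.13792419433594, 159.9886016845703], np.float32(3.5324295))
rim [383.6729  66.2198] 373 0.030767470611305525 (array([0.5057, 0.2585]), [13.63984203338623, 41.32249450683594], np.float32(93.441376))
rim [384.1522  95.6273] 381 0.03055763239610798 (array([0.5334, 0.2646]), [15.134721755981445, 48.6407585144043], np.float32(93.52843))
rim [303.2706 144.4588] 170 0.025831428862967798 (array([0.5929, 0.1793]), [16.290740966796875, 22.586822509765625], np.float32(73.15533))
rim [383.4253 141.0374] 348 0.030376100425590063 (array([0.5835, 0.2683]), [13.148018836975098, 49.065799713134766], np.float32(94.01752))
rim [380.8328 167.2369] 287 0.03047092013858498 (array([0.6122, 0.2667]), [15.4500093460083, 43.02790832519531], np.float32(94.74745))
grip [262.7297  12.8256] 407 0.06557370848380295 [0.4702 0.1354 0.0636] (array([0.469 , 0.1349]), [14.123096466064453, 25.997882843017578], np.float32(8.296467))
grip [280.2739 153.0174] 460 0.06550462126532329 [0.6001 0.1556 0.063 ] (array([0.6009, 0.1548]), [14.127673149108887, 34.14316177368164], np.float32(163.0116))
[0.6441 0.2069 0.35  ] [ 179.9974   -0.0172 -176.3019]
base [ 46.6865 112.6523] 10631 0.04974307490037356 (array([ 0.5733, -0.0875]), [110.3502426147461, 208.27053833007812], np.float32(169.097))
```

View pics/w7.png

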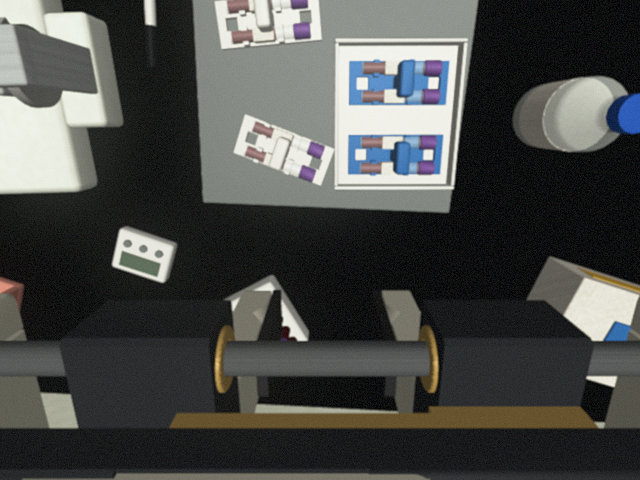

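Both blue carriers stand flat in the tray, at (405,80) and (405,155). The back fresh carrier has been knocked to (0.601, 0.155) with its grip at -17°. I'll pick that one first.

Scaled: 0.22 m is 0.3667, 0.12 m is 0.2, 20.7 degrees is 0.1725.

{"fn": "drive_effector", "kwargs": {"plan": [[[0.0775,-0.0817,0,0.0833,0.04],[0.0775,-0.0817,0.1,0.1725,0.04],[0.0775,-0.0817,0.2,0.1725,0.04],[0.0775,-0.0817,0.3,0.1725,0.04],[0.0775,-0.0817,0.3667,0.1725,0.04],[0.0775,-0.0817,0.3667,0.1725,0.04],[0.0775,-0.0817,0.3667,0.1725,0.04]]]}}

```text
clock: 28.38
tool_pos: [0.6022, 0.1559, 0.1324]
orientation: [179.9, 0.1, 163.1]
force: [0.4, 0.6, 1.1]
opening: 0.0401
gripper_force: 0.0
```

```bash
python3 t.py top | grep grip
```

```text
grip [296.0238 247.6429] 42 0.06551304106513504 [0.5874 0.1569 0.0607] (array([0.5877, 0.157 ]), [9.124859809875488, 15.151302337646484], np.float32(86.95327))
grip [311.6385 310.3154] 130 0.06678019935797201 [0.4641 0.1333 0.0632] (array([0.4646, 0.1333]), [13.437043190002441, 34.013832092285156], np.float32(8.125464))
```

Scaled: 0.069 m is 0.115, 0.001 m is 0.0017.

{"fn": "drive_effector", "kwargs": {"plan": [[[0.0017,-0.0025,0.05,0,0.04],[0.0017,-0.0025,0.0917,0,0.04],[0.0017,-0.0025,0.1133,0,0.04],[0.0017,-0.0025,0.115,0,0.04],[0.0017,-0.0025,0.115,0,0.04]]]}}

```text
clock: 29.05
tool_pos: [0.6008, 0.1541, 0.0624]
orientation: [179.9, 0.1, 163.0]
force: [0.4, -0.2, 0.3]
opening: 0.0401
gripper_force: 0.0
```

{"fn": "drive_effector", "kwargs": {"plan": [[[0,0,0,0,0],[0,0,0,0,0],[0,0,0,0,0],[0,0,0,0,0]]]}}

```text
clock: 29.55
tool_pos: [0.6, 0.1533, 0.0613]
orientation: [-180.0, 0.0, 163.0]
force: [-0.5, -2.2, 2.5]
opening: 0.0135
gripper_force: 30.0
```

{"fn": "drive_effector", "kwargs": {"plan": [[[0,0,-0.0333,0,0],[0,0,-0.1,0,0],[0,0,-0.2,0,0],[0,0,-0.3,0,0],[0,0,-0.3833,0,0],[0,0,-0.4333,0,0],[0,0,-0.4333,0,0]]]}}

```text
clock: 30.42
tool_pos: [0.6008, 0.1541, 0.3239]
orientation: [179.8, 0.2, 163.0]
force: [-0.9, -0.2, -0.8]
opening: 0.0139
gripper_force: 30.0
```

Scaled: -0.328 m is -0.5467, -0.275 m is -0.4583, -22.2 degrees is -0.185.

{"fn": "drive_effector", "kwargs": {"plan": [[[-0.0283,-0.0917,0,-0.0333,0],[-0.0567,-0.1833,0,-0.0667,0],[-0.085,-0.275,0,-0.1,0],[-0.1133,-0.3667,0,-0.1333,0],[-0.1417,-0.4583,0,-0.1667,0],[-0.1683,-0.5467,0,-0.185,0],[-0.1683,-0.5467,0,-0.185,0],[-0.1683,-0.5467,0,-0.185,0]]]}}

```text
clock: 31.42
tool_pos: [0.6002, -0.1896, 0.3196]
orientation: [180.0, -0.1, -174.9]
force: [-0.4, -0.1, -1.4]
opening: 0.0138
gripper_force: 30.0
```

{"fn": "drive_effector", "kwargs": {"plan": [[[0,0,0.0833,0,0],[0,0,0.15,0,0],[0,0,0.175,0,0],[0,0,0.175,0,0],[0,0,0.175,0,0]]]}}

```text
clock: 32.05
tool_pos: [0.6018, -0.1893, 0.218]
orientation: [-180.0, 0.1, -174.7]
force: [-0.3, 0.2, -1.1]
opening: 0.0137
gripper_force: 30.0
```

Scaled: 0.0425 m is 0.0708, 0.038 m is 0.0633.

{"fn": "drive_effector", "kwargs": {"plan": [[[0,0,0.025,0,0],[0,0,0.0417,0,0],[0,0,0.0533,0,0],[0,0,0.0633,0,0],[0,0,0.0708,0,0],[0,0,0.0708,0,0]]]}}

```text
clock: 32.8
tool_pos: [0.6015, -0.1895, 0.1744]
orientation: [-180.0, 0.1, -174.8]
force: [0.2, 1.0, 3.0]
opening: 0.0139
gripper_force: 30.0
```

Scaled: -0.18 m is -0.3, -0.15 m is -0.25.

{"fn": "drive_effector", "kwargs": {"plan": [[[0,0,0,0,0.04],[0,0,0,0,0.04],[0,0,-0.05,0,0.04],[0,0,-0.15,0,0.04],[0,0,-0.25,0,0.04],[0,0,-0.3,0,0.04],[0,0,-0.3,0,0.04]]]}}

```text
clock: 33.67
tool_pos: [0.6015, -0.1899, 0.3568]
orientation: [-179.9, 0.3, -174.8]
force: [-0.2, 1.1, -0.9]
opening: 0.04
gripper_force: 0.0
```

{"fn": "drive_effector", "kwargs": {"plan": [[[0.0167,0.1,0,0,0.04],[0.0167,0.2,0,0,0.04],[0.0167,0.3,0,0,0.04],[0.0167,0.4,0,0,0.04],[0.0167,0.5,0,0,0.04],[0.0167,0.6,0,0,0.04],[0.0167,0.6,0,0,0.04],[0.0167,0.6,0,0,0.04]]]}}

```text
clock: 34.67
tool_pos: [0.5577, 0.1681, 0.3525]
orientation: [-179.9, -0.1, -174.7]
force: [-0.4, -0.3, 0.4]
opening: 0.0399
gripper_force: 0.0
```

```bash
python3 t.py wrist; python3 t.py top | grep grip; python3 k.py w8.png
```

```text
wrist floor [416.4692 188.261 ] 5625 0.008449573522311231 (array([0.5563, 0.2831]), [131.31544494628906, 152.6870880126953], np.float32(4.140711))
rim [420.3412 199.0319] 2072 0.031135972357098064 (array([0.5561, 0.2814]), [139.8477325439453, 160.0050811767578], np.float32(3.7434168))
rim [412.6273 153.4658] 322 0.03041593601085077 (array([0.5054, 0.2623]), [13.580036163330078, 49.168121337890625], np.float32(93.89771))
rim [408.4478 179.1343] 268 0.03050073853549106 (array([0.5345, 0.2612]), [13.577670097351074, 42.983524322509766], np.float32(93.43635))
rim [407.8758 219.7843] 306 0.03045168674756729 (array([0.5843, 0.2676]), [15.768157958984375, 48.96803665161133], np.float32(93.024124))
rim [401.3811 243.3057] 265 0.0302995434285531 (array([0.6136, 0.2644]), [14.457857131958008, 39.52179718017578], np.float32(97.83025))
grip [300.8804 105.7299] 485 0.0654712898412553 [0.4648 0.1347 0.0634] (array([0.4651, 0.1343]), [14.025341987609863, 33.526161193847656], np.float32(8.2838335))
grip [311.6434 310.3411] 129 0.06586712998277477 [0.4641 0.1333 0.0632] (array([0.4646, 0.1333]), [13.43105697631836, 33.91026306152344], np.float32(8.118414))
[0.5582 0.1669 0.3533] [-179.985    -0.022  -174.8801]
red [ 12.1763 172.6161] 607 [ 0.5339 -0.0617  0.2035] ztop 0.2108314255934223 [ 0.535  -0.0615  0.2095] (array([ 0.5353, -0.0624]), [9.166985511779785, 14.328146934509277], np.float32(176.69391))
base [ 69.702  136.7003] 16305 0.04986658787436976 (array([ 0.5468, -0.1115]), [166.9605255126953, 272.4557189941406], np.float32(171.50105))
```

View pics/w8.png

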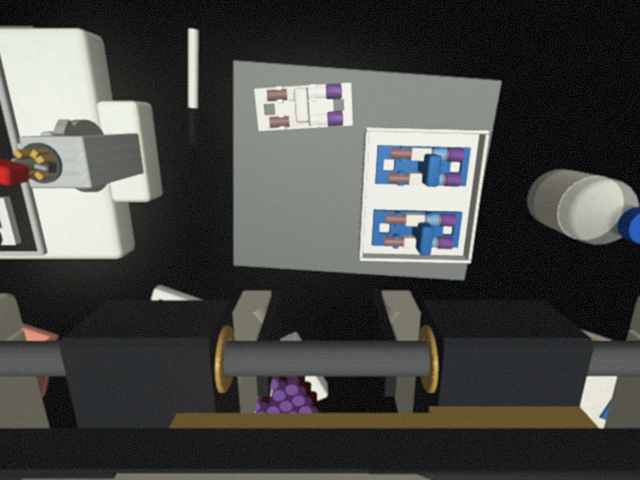

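The last fresh carrier is at (303,106), which is (0.465, 0.134) with yaw 8.2°. The tray is fine.

Scaled: 0.22 m is 0.3667, 0.21 m is 0.35, -3.1 degrees is -0.0258.

{"fn": "drive_effector", "kwargs": {"plan": [[[0.0833,-0.02,0,-0.0258,0.04],[0.1592,-0.0408,0.0667,-0.0258,0.04],[0.1592,-0.0408,0.1667,-0.0258,0.04],[0.1592,-0.0408,0.2667,-0.0258,0.04],[0.1592,-0.0408,0.35,-0.0258,0.04],[0.1592,-0.0408,0.3667,-0.0258,0.04],[0.1592,-0.0408,0.3667,-0.0258,0.04]]]}}

```text
clock: 35.7
tool_pos: [0.4659, 0.1347, 0.1344]
orientation: [-180.0, 0.0, -171.7]
force: [-0.1, 0.0, 1.0]
opening: 0.0404
gripper_force: 0.0
```

Scaled: 0.072 m is 0.12, 0.07 m is 0.1167.

{"fn": "drive_effector", "kwargs": {"plan": [[[0.0017,-0.0008,0.05,0,0.04],[0.0017,-0.0008,0.0917,0,0.04],[0.0017,-0.0008,0.1167,0,0.04],[0.0017,-0.0008,0.12,0,0.04],[0.0017,-0.0008,0.12,0,0.04]]]}}

```text
clock: 36.33
tool_pos: [0.4654, 0.135, 0.0631]
orientation: [179.9, 0.1, -171.7]
force: [-0.7, -1.6, 0.4]
opening: 0.0397
gripper_force: 0.0
```

{"fn": "drive_effector", "kwargs": {"plan": [[[0,0,0,0,0],[0,0,0,0,0],[0,0,0,0,0],[0,0,0,0,0]]]}}

```text
clock: 36.83
tool_pos: [0.4644, 0.1344, 0.0618]
orientation: [-180.0, 0.0, -171.7]
force: [-1.2, -0.1, 4.9]
opening: 0.0139
gripper_force: 30.0
```

{"fn": "drive_effector", "kwargs": {"plan": [[[0,0,-0.0333,0,0],[0,0,-0.1,0,0],[0,0,-0.2,0,0],[0,0,-0.3,0,0],[0,0,-0.3833,0,0],[0,0,-0.4333,0,0],[0,0,-0.4333,0,0]]]}}

```text
clock: 37.7
tool_pos: [0.465, 0.1348, 0.3238]
orientation: [179.9, 0.2, -171.7]
force: [-0.2, -0.2, -2.3]
opening: 0.0136
gripper_force: 30.0
```

Scaled: -0.337 m is -0.5617, -0.0313 m is -0.0522, 3.1 degrees is 0.0258.

{"fn": "drive_effector", "kwargs": {"plan": [[[-0.01,-0.1,0,0.0258,0],[-0.02,-0.2,0,0.0258,0],[-0.03,-0.3,0,0.0258,0],[-0.04,-0.4,0,0.0258,0],[-0.05,-0.5,0,0.0258,0],[-0.0522,-0.5617,0,0.0258,0],[-0.0522,-0.5617,0,0.0258,0]]]}}

```text
clock: 38.58
tool_pos: [0.5433, -0.1968, 0.3189]
orientation: [180.0, -0.2, -175.0]
force: [-0.1, 0.9, -2.2]
opening: 0.014
gripper_force: 30.0
```

{"fn": "drive_effector", "kwargs": {"plan": [[[0,0,0.0833,0,0],[0,0,0.15,0,0],[0,0,0.175,0,0],[0,0,0.175,0,0],[0,0,0.175,0,0]]]}}

```text
clock: 39.2
tool_pos: [0.5449, -0.1945, 0.2182]
orientation: [-180.0, 0.1, -174.8]
force: [-0.1, -0.3, -1.4]
opening: 0.0136
gripper_force: 30.0
```

Scaled: 0.0425 m is 0.0708, 0.038 m is 0.0633.

{"fn": "drive_effector", "kwargs": {"plan": [[[0,0,0.025,0,0],[0,0,0.0417,0,0],[0,0,0.0533,0,0],[0,0,0.0633,0,0],[0,0,0.0708,0,0],[0,0,0.0708,0,0]]]}}

```text
clock: 39.95
tool_pos: [0.5447, -0.1946, 0.1757]
orientation: [-180.0, 0.1, -174.7]
force: [-2.4, 2.6, 9.4]
opening: 0.0138
gripper_force: 30.0
```

{"fn": "drive_effector", "kwargs": {"plan": [[[0,0,0,0,0.04],[0,0,0,0,0.04],[0,0,-0.05,0,0.04],[0,0,-0.15,0,0.04],[0,0,-0.25,0,0.04],[0,0,-0.3,0,0.04],[0,0,-0.3,0,0.04]]]}}

```text
clock: 40.83
tool_pos: [0.5449, -0.1949, 0.3569]
orientation: [-179.9, 0.3, -174.8]
force: [-0.2, 0.0, -1.4]
opening: 0.0401
gripper_force: 0.0
```

{"fn": "drive_effector", "kwargs": {"plan": [[[-0.1,0.0333,0,0,0.04],[-0.1167,0.0833,0,0,0.04],[-0.1167,0.0833,0,0,0.04]]]}}

```text
clock: 41.2
tool_pos: [0.6096, -0.1368, 0.3518]
orientation: [180.0, -0.2, -174.7]
force: [0.2, -0.4, -0.4]
opening: 0.0405
gripper_force: 0.0
```

```bash
python3 k.py w9.png; sed -i 's/(H\[...,1\]>100)&(H\[...,0\]>95)&(H\[...,0\]<125)/(H[...,1]<60)\&(H[...,2]>100)/g' d.py; python3 d.py | grep -v peg
```

```text
[ 0.6091 -0.1377  0.3524] [ 179.989    -0.1408 -174.7131]
red [417.9051 135.7009] 1033 [ 0.5331 -0.0793  0.2098] ztop 0.21168463420889636 [ 0.5333 -0.0785  0.2106] (array([ 0.5335, -0.078 ]), [13.39194393157959, 34.38439178466797], np.float32(80.00531))
base [173.7612  46.0012] 1658 0.04990313344463886 (array([ 0.4782, -0.2959]), [37.39295959472656, 98.43668365478516], np.float32(4.748327))
base [261.9518   9.4274] 1556 0.04985095940516785 (array([ 0.4287, -0.2167]), [14.37610149383545, 110.99136352539062], np.float32(95.30411))
base [373.9029  60.1332] 4925 0.04998183271413725 (array([ 0.464 , -0.0927]), [83.23291015625, 126.35195922851562], np.float32(19.2498
[... 1121 characters left out ...]
33665847778, 30.7000732421875], np.float32(95.249725))
plate [292. 107.] 25 zt 0.12807681456132552 [ 0.5202 -0.1746  0.1269] (array([ 0.5202, -0.1745]), [0.9021921157836914, 10.524383544921875], np.float32(95.164))
plate [325. 133.] 657 zt 0.12786528333608835 [ 0.5394 -0.1434  0.1265] (array([ 0.5399, -0.1439]), [11.38300895690918, 45.77870559692383], np.float32(5.6251864))
plate [291. 134.] 532 zt 0.1277358816662 [ 0.5425 -0.1736  0.1264] (array([ 0.5427, -0.1745]), [15.560294151306152, 30.118696212768555], np.float32(95.28279))
plate [273. 196.] 2042 zt 0.12700665286098956 [ 0.5999 -0.1866  0.1254] (array([ 0.6021, -0.1882]), [46.123165130615234, 109.98397064208984], np.float32(94.720955))
```

View pics/w9.png

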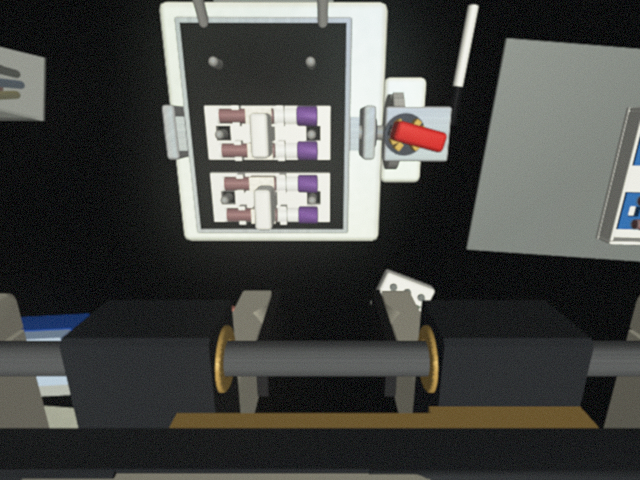

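Both white carriers are seated, with plate tops level at 0.126-0.127, and the deck is at about 0.43 rad. The mat has no carriers left. I'll return to the handle.

Scaled: 0.193 m is 0.3217, -0.053 m is -0.0883, -90 degrees is -0.75.

{"fn": "drive_effector", "kwargs": {"plan": [[[0.3217,-0.0883,0,-0.0833,0.03],[0.3217,-0.0883,0,-0.1667,0.03],[0.3217,-0.0883,0,-0.25,0.03],[0.3217,-0.0883,0,-0.3333,0.03],[0.3217,-0.0883,0,-0.4167,0.03],[0.3217,-0.0883,0,-0.5,0.03],[0.3217,-0.0883,0,-0.625,0.03],[0.3217,-0.0883,0,-0.75,0.03]]]}}

```text
clock: 42.3
tool_pos: [0.4208, -0.2094, 0.354]
orientation: [-180.0, -0.0, -93.0]
force: [0.9, 0.5, 0.0]
opening: 0.0302
gripper_force: 0.0
```

{"fn": "drive_effector", "kwargs": {"plan": [[[0,0,0.0833,-0.05,0.03],[0,0,0.1667,-0.05,0.03],[0,0,0.2167,-0.05,0.03],[0,0,0.2167,-0.05,0.03]]]}}

```text
clock: 42.8
tool_pos: [0.4197, -0.2091, 0.2223]
orientation: [179.8, 0.0, -87.4]
force: [0.4, -0.2, -0.1]
opening: 0.0297
gripper_force: 0.0
```

```bash
python3 - <<'E'
from h import *
np.set_printoptions(precision=4,suppress=True)
s=snap('scene');C=cloud(s);H=hsv(s);x,y,z=np.moveaxis(C,-1,0)
m=(z>.135)&(z<.157)&(x<.46)&(x>.39)&(y>-.3)&(y<-.12)&(H[...,2]<110)
for q,ce,a in comps(m,20): print(ce,a,C[q].mean(0),np.percentile(C[q][:,2],95),rect(C[q]))
E
```

```text
[156.4813 284.6604] 268 [ 0.4233 -0.2132  0.1502] 0.15347973379692542 (array([ 0.4218, -0.2095]), [11.280044555664062, 111.94863891601562], np.float32(95.97018))
```

Scaled: 0.065 m is 0.1083, -0.002 m is -0.0033.

{"fn": "drive_effector", "kwargs": {"plan": [[[0,-0.0033,0.0583,0,0.03],[0,-0.0033,0.1,0,0.03],[0,-0.0033,0.1083,0,0.03],[0,-0.0033,0.1083,0,0.03],[0,-0.0033,0.1083,0,0.0],[0,-0.0033,0.1083,0,0.0],[0,-0.0033,0.1083,0,0.0],[0,-0.0033,0.1083,0,0]]]}}

```text
clock: 43.85
tool_pos: [0.4205, -0.209, 0.1592]
orientation: [179.7, 0.0, -87.3]
force: [-10.6, -0.2, 9.1]
opening: 0.0101
gripper_force: 30.0
```

{"fn": "drive_effector", "kwargs": {"plan": [[[0,-0.0045,-0.0083,0,0],[0,-0.0092,-0.0167,0,0],[0,-0.015,-0.025,0,0],[0,-0.0208,-0.0338,0,0],[0,-0.0275,-0.0417,0,0],[0,-0.034,-0.05,0,0],[0,-0.0417,-0.0575,0,0],[0,-0.0485,-0.0648,0,0]]]}}

```text
clock: 44.85
tool_pos: [0.447, -0.2068, 0.1971]
orientation: [179.4, 0.1, -87.4]
force: [-17.4, 5.9, 10.9]
opening: 0.0101
gripper_force: 29.8
```

Scaled: -0.013 m is -0.0217, -0.0083 m is -0.0138.

{"fn": "drive_effector", "kwargs": {"plan": [[[0,-0.0067,-0.0058,0,0],[0,-0.0138,-0.0122,0,0],[0,-0.0183,-0.0158,0,0],[0,-0.0217,-0.0183,0,0],[0,-0.0217,-0.0183,0,0]]]}}

```text
clock: 45.48
tool_pos: [0.4581, -0.2063, 0.2069]
orientation: [179.1, 0.2, -87.4]
force: [-21.2, 2.3, 5.2]
opening: 0.01
gripper_force: 30.0
```

```bash
python3 - <<'E'
from h import *
np.set_printoptions(precision=4,suppress=True)
s=snap('scene');save(s,'s10.png');C=cloud(s);H=hsv(s);x,y,z=np.moveaxis(C,-1,0)
m=(z>.18)&(z<.204)&(x<.48)&(x>.43)&(y>-.3)&(y<-.12)&(H[...,2]<110)
for q,ce,a in comps(m,20): print(ce,a,C[q].mean(0),np.percentile(C[q][:,2],95),rect(C[q]))
E
```

```text
[157.8012 277.5556] 171 [ 0.4617 -0.235   0.1962] 0.20098245358743277 (array([ 0.4609, -0.2333]), [25.596878051757812, 52.953575134277344], np.float32(118.59355))
```

View pics/s10.png

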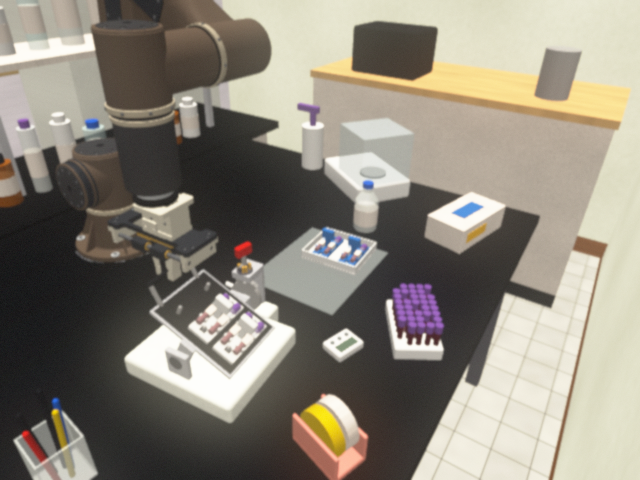

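The deck is back at its starting tilt, with the handle position matching the initial grip and both carriers still on it. I'll release and check.

Scaled: -0.15 m is -0.25, -0.1 m is -0.1667.

{"fn": "drive_effector", "kwargs": {"plan": [[[0,0,0,0,0.03],[0,0,0,0,0.03],[0,0.005,0,0,0.03],[0,0.005,-0.0833,0,0.03],[0,0.005,-0.1667,0,0.03],[0,0.005,-0.25,0,0.03],[0,0.005,-0.25,0,0.03]]]}}

```text
clock: 46.4
tool_pos: [0.4647, -0.2074, 0.364]
orientation: [-179.5, -0.1, -87.3]
force: [0.0, 0.2, -1.1]
opening: 0.0301
gripper_force: 0.0
```

{"fn": "drive_effector", "kwargs": {"plan": [[[-0.0833,-0.1,0,0.0833,0.04],[-0.0833,-0.2,0,0.1667,0.04],[-0.0833,-0.25,0,0.25,0.04],[-0.0833,-0.25,0,0.3333,0.04],[-0.0833,-0.25,0,0.4167,0.04],[-0.0833,-0.25,0,0.5,0.04],[-0.0833,-0.25,0,0.625,0.04],[-0.0833,-0.25,0,0.7333,0.04]]]}}

```text
clock: 47.4
tool_pos: [0.6105, -0.1497, 0.3586]
orientation: [180.0, 0.0, -169.1]
force: [-0.2, 0.9, -0.2]
opening: 0.0405
gripper_force: 0.0
```

```bash
python3 k.py w11.png;python3 - <<'E'
from h import *
np.set_printoptions(precision=4,suppress=True)
s=snap('wrist');C=cloud(s);H=hsv(s);x,y,z=np.moveaxis(C,-1,0)
m=(y>-.23)&(y<-.16)&(x>.47)&(x<.53)&(H[...,2]<60)&(z>.1)&(z<.165)
P=C[m];A=np.c_[P[:,:2],np.ones(len(P))];print(np.linalg.lstsq(A,P[:,2],rcond=None)[0],len(P),np.tan(.45))
m=(z>.18)&(z<.204)&(x<.48)&(x>.43)&(y>-.3)&(y<-.12)&(H[...,2]<110)
for q,ce,a in comps(m,20): print(ce,a,C[q].mean(0),np.percentile(C[q][:,2],95),rect(C[q]))
E
```

```text
[ 0.6104 -0.1497  0.3586] [ 179.9957    0.0118 -169.6838]
red [443.0581 147.6732] 964 [ 0.534  -0.0789  0.2102] ztop 0.21167786465251406 [ 0.534  -0.0783  0.2106] (array([ 0.534 , -0.0772]), [13.727275848388672, 36.01573944091797], np.float32(80.04876))
base [200.6768  37.965 ] 1114 0.049904252191461364 (array([ 0.4836, -0.2994]), [28.516029357910156, 87.40934753417969], np.float32(4.1757092))
base [291.28    19.3001] 3089 0.05040543307645479 (array([ 0.4422, -0.2176]), [22.898244857788086, 129.99520874023438], np.float32(95.10598))
base [400.114   65.1562] 4360 0.04996024994146821 (array([ 0.4636, -0.0908]), [79.48392486572266, 123.81031799316406], np.float32(21.17446))
base [217.1125 198.5897] 2613 0.04998708629006502 (array([ 0.6258, -0.2521]), [93.58234405517578, 98.7174072265625], np.float32(94.5746))
base [369.8016 204.8305] 3871 0.04989867388613436 (array([ 0.6215, -0.0988]), [83.89189910888672, 172.34933471679688], np.float32(138.21655))
[-0.4814 -0.0438  0.3762] 5773 0.4830550656165784
[310.8288   6.192 ] 1396 [ 0.461  -0.1862  0.1954] 0.19974909995166934 (array([ 0.4665, -0.2004]), [14.725508689880371, 108.23131561279297], np.float32(99.2434))
```

View pics/w11.png

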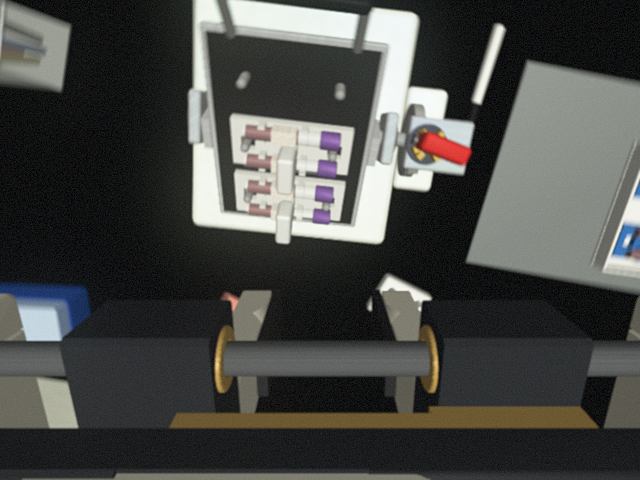

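The tilt is 0.450 rad, so the deck is fully up, and the carriers sit square. Back to the knob, whose bar yaw is 80°.

Scaled: 0.0843 m is 0.1405, 0.063 m is 0.105, -69.7 degrees is -0.5808.

{"fn": "drive_effector", "kwargs": {"plan": [[[0.105,0.1,0,-0.0833,0.04],[0.105,0.1405,0,-0.1667,0.04],[0.105,0.1405,0,-0.25,0.04],[0.105,0.1405,0,-0.3333,0.04],[0.105,0.1405,0,-0.4167,0.04],[0.105,0.1405,0,-0.5,0.04],[0.105,0.1405,0,-0.5808,0.04],[0.105,0.1405,0,-0.5808,0.04]]]}}

```text
clock: 48.5
tool_pos: [0.5321, -0.0793, 0.3589]
orientation: [-180.0, 0.0, -98.9]
force: [-0.0, 0.2, 0.6]
opening: 0.0399
gripper_force: 0.0
```

{"fn": "drive_effector", "kwargs": {"plan": [[[0,0,0.0833,0,0.04],[0,0,0.15,0,0.04],[0,0,0.1667,0,0.04],[0,0,0.1667,0,0.04]]]}}

```text
clock: 49.0
tool_pos: [0.5324, -0.0795, 0.2595]
orientation: [-180.0, -0.0, -99.1]
force: [0.3, -0.7, 1.4]
opening: 0.0399
gripper_force: 0.0
```

Scaled: 0.0525 m is 0.0875, -0.001 m is -0.0017, 0.5 degrees is 0.0042.

{"fn": "drive_effector", "kwargs": {"plan": [[[-0.0017,-0.0017,0.05,0.0042,0.04],[-0.0017,-0.0017,0.0833,0.0042,0.04],[-0.0017,-0.0017,0.0875,0.0042,0.04],[-0.0017,-0.0017,0.0875,0.0042,0.0],[-0.0017,-0.0017,0.0875,0.0042,0.0],[-0.0017,-0.0017,0.0875,0.0042,0.0],[-0.0017,-0.0017,0.0875,0.0042,0.0]]]}}

```text
clock: 49.88
tool_pos: [0.5331, -0.0785, 0.2072]
orientation: [-180.0, 0.0, -99.6]
force: [-4.0, 1.8, 6.8]
opening: 0.0138
gripper_force: 30.0
```

{"fn": "drive_effector", "kwargs": {"plan": [[[0,0,-0.005,0,0],[0,0,-0.01,0,0],[0,0,-0.0108,0,0],[0,0,-0.0108,0,0]]]}}

```text
clock: 50.38
tool_pos: [0.533, -0.0784, 0.2124]
orientation: [180.0, 0.0, -99.6]
force: [0.7, 0.6, -8.8]
opening: 0.0139
gripper_force: 30.0
```

Scaled: 75 degrees is 0.625.

{"fn": "drive_effector", "kwargs": {"plan": [[[0,0,0,0.0833,0],[0,0,0,0.1667,0],[0,0,0,0.25,0],[0,0,0,0.3333,0],[0,0,0,0.4167,0],[0,0,0,0.5,0],[0,0,0,0.5833,0],[0,0,0,0.625,0]]]}}

```text
clock: 51.38
tool_pos: [0.5332, -0.0787, 0.2127]
orientation: [-180.0, -0.0, -174.8]
force: [1.9, -0.3, -10.2]
opening: 0.014
gripper_force: 30.0
```

{"fn": "drive_effector", "kwargs": {"plan": [[[0,0,0,0,0],[0,0,0.0067,0,0],[0,0,0.015,0,0],[0,0,0.0233,0,0],[0,0,0.0275,0,0],[0,0,0.0275,0,0]]]}}

```text
clock: 52.12
tool_pos: [0.5333, -0.0787, 0.1967]
orientation: [-180.0, 0.0, -174.6]
force: [1.6, -3.5, -4.1]
opening: 0.0134
gripper_force: 30.0
```

Dropped home. I'll release, retreat and check.

Scaled: -0.17 m is -0.2833, -0.15 m is -0.25.

{"fn": "drive_effector", "kwargs": {"plan": [[[0,0,0,0,0.04],[0,0,0,0,0.04],[0,0,0,0,0.04],[0,0,-0.0833,0,0.04],[0,0,-0.1667,0,0.04],[0,0,-0.25,0,0.04],[0,0,-0.2833,0,0.04]]]}}

```text
clock: 53.0
tool_pos: [0.534, -0.0786, 0.3702]
orientation: [-180.0, 0.3, -174.6]
force: [0.8, -0.4, -1.0]
opening: 0.0402
gripper_force: 0.0
```

{"fn": "drive_effector", "kwargs": {"plan": [[[-0.1,-0.05,0,0,0.04],[-0.1333,-0.1,0,0,0.04],[-0.1333,-0.1,0,0,0.04],[-0.1333,-0.1,0,0,0.04]]]}}

```text
clock: 53.5
tool_pos: [0.6183, -0.1308, 0.3662]
orientation: [180.0, -0.0, -174.6]
force: [-0.2, 0.3, -0.7]
opening: 0.0399
gripper_force: 0.0
```

```bash
python3 k.py w12.png|grep red;python3 - <<'E'
from h import *
np.set_printoptions(precision=4,suppress=True)
s=snap('wrist');C=cloud(s);H=hsv(s);x,y,z=np.moveaxis(C,-1,0)
m=(y>-.23)&(y<-.16)&(x>.47)&(x<.53)&(H[...,2]<60)&(z>.1)&(z<.165)
P=C[m];A=np.c_[P[:,:2],np.ones(len(P))];c=np.linalg.lstsq(A,P[:,2],rcond=None)[0];print('tilt',np.arctan(np.hypot(*c[:2])))
E
```

```text
red [405.2237 121.3606] 979 [ 0.5333 -0.0787  0.199 ] ztop 0.20106893514082025 [ 0.5333 -0.078   0.2   ] (array([ 0.5335, -0.0778]), [13.032906532287598, 34.79637145996094], np.float32(5.2541738))
tilt 0.4504682012610514
```

View pics/w12.png

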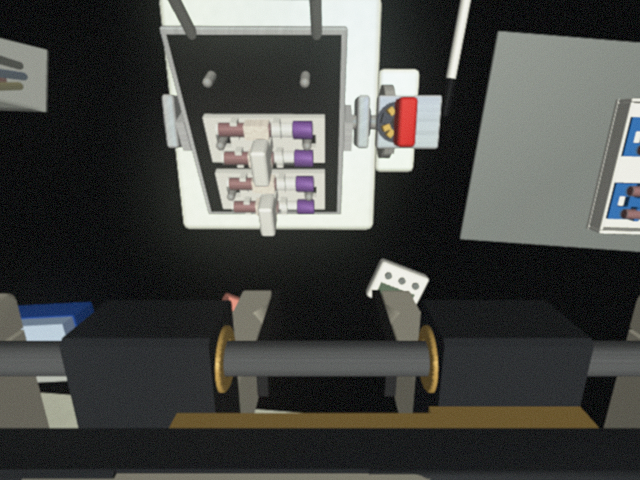

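The knob is home: at (406,121), top at 0.200, yaw 5.3°. The tilt is 0.450 rad, the white carriers are on the pegs and the blue ones are in the tray. Handing in.

```bash
python3 -c "
from plant import ctrl, imaging, order
print(order.close_job())"
```

```text
the job is handed in; nothing more can be done
None
```

I changed the batch and handed the job in at about 54 s: both blue carriers stand flat in the tray, both white carriers are seated on the middle and back deck pegs, and the deck is locked at full tilt with the index pin home; the hand-in returned no verdict.

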